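# Fit up a clamp-rail tube with U-bolts

## Task

Get the clamp rail ready for tightening: lay the metal tube, centred, in the four saddles of the fitting-up board, then put every U-bolt that hangs on the hardware stand over the tube, one to a saddle (any saddles), both legs down through that saddle's two holes until the bow sits on the tube. Pour the red ball knobs that will tighten it from the green cup into the wooden parts tray, all of them, and stand the empty cup upright on the bench. Leave the other tools on the bench where they are.

Things in the scene. Friction and masses are not known exactly. Their poses are not given: they have to be found in the camera images.
- tube (a point): Loose metal tube, 38 mm in diameter, 300 mm long, about 0.4 kg, at the start in the two V blocks of a low wooden cradle, axis 48 mm above the bench; its middle 170 mm is clear of the blocks, over a 12 mm thick base. The point is the middle of its axis; y runs along the tube (x and z may be rolled about it).
- rest (a point): Where the middle of the tube's axis belongs, 102 mm above the bench, over the fixed plywood fitting-up board (300 by 110 mm, top 58 mm high, raised on 40 mm battens so that bolt legs come out below). y runs along the row of saddles (centres 48 and 115 mm to either side), x across, z up. Between the inner saddles 60 mm are free, the board's top 44 mm below this point.
- saddle1 (a point): Light wooden V saddle 1 of four on the board, 100 (x) by 36 (y) mm. The point is where the tube's axis lies when in the V: 14 mm above the saddle's top face, 102 above the bench. Two 15 mm holes (3 mm chamfer) go down through saddle and board 27 mm to either side of it along x. y along tube and row, z up. A U-bolt that is home has its top bar's centre 24 mm above the point.
- saddle2 (a point): Light wooden V saddle 2 of four on the board, 100 (x) by 36 (y) mm. The point is where the tube's axis lies when in the V: 14 mm above the saddle's top face, 102 above the bench. Two 15 mm holes (3 mm chamfer) go down through saddle and board 27 mm to either side of it along x. y along tube and row, z up. A U-bolt that is home has its top bar's centre 24 mm above the point.
- saddle3 (a point): Light wooden V saddle 3 of four on the board, 100 (x) by 36 (y) mm. The point is where the tube's axis lies when in the V: 14 mm above the saddle's top face, 102 above the bench. Two 15 mm holes (3 mm chamfer) go down through saddle and board 27 mm to either side of it along x. y along tube and row, z up. A U-bolt that is home has its top bar's centre 24 mm above the point.
- saddle4 (a point): Light wooden V saddle 4 of four on the board, 100 (x) by 36 (y) mm. The point is where the tube's axis lies when in the V: 14 mm above the saddle's top face, 102 above the bench. Two 15 mm holes (3 mm chamfer) go down through saddle and board 27 mm to either side of it along x. y along tube and row, z up. A U-bolt that is home has its top bar's centre 24 mm above the point.
- ubolt1 (a point): Steel U-bolt number 1, at the start astride the stand's round rail (34 mm thick, level). 10 mm rod, 64 mm wide, 114 mm tall, legs 54 mm apart (centres), rounded leg ends 109 mm below this point: the centre of the bow's top bar (straight for 17 mm), which can be pinched across its 10 mm. x along the top bar, from leg to leg; y square to the U, along the rail; z up with the legs down. 0.15 kg. None if absent.
- ubolt2 (a point): Steel U-bolt number 2, at the start astride the stand's round rail (34 mm thick, level). 10 mm rod, 64 mm wide, 114 mm tall, legs 54 mm apart (centres), rounded leg ends 109 mm below this point: the centre of the bow's top bar (straight for 17 mm), which can be pinched across its 10 mm. x along the top bar, from leg to leg; y square to the U, along the rail; z up with the legs down. 0.15 kg. None if absent.
- ubolt3 (a point): Steel U-bolt number 3, at the start astride the stand's round rail (34 mm thick, level). 10 mm rod, 64 mm wide, 114 mm tall, legs 54 mm apart (centres), rounded leg ends 109 mm below this point: the centre of the bow's top bar (straight for 17 mm), which can be pinched across its 10 mm. x along the top bar, from leg to leg; y square to the U, along the rail; z up with the legs down. 0.15 kg. None if absent.
- ubolt4 (a point): Steel U-bolt number 4, at the start astride the stand's round rail (34 mm thick, level). 10 mm rod, 64 mm wide, 114 mm tall, legs 54 mm apart (centres), rounded leg ends 109 mm below this point: the centre of the bow's top bar (straight for 17 mm), which can be pinched across its 10 mm. x along the top bar, from leg to leg; y square to the U, along the rail; z up with the legs down. 0.15 kg. None if absent.
- cup (a point): The loose dark green plastic cup, 80 mm tall, outside diameter 52 mm at the foot and 68 mm at the rim, wall 3.5 mm, 0.12 kg plus the ball knobs. The point lies on its axis half-way up (40 mm above its foot); z points out of its mouth.
- ball1 (a point): Red ball knob 1: a plastic ball 22 mm in diameter with a brass thread insert, 15 g, in the cup at the start. The point is its centre. None if absent.
- ball2 (a point): Red ball knob 2: a plastic ball 22 mm in diameter with a brass thread insert, 15 g, in the cup at the start. The point is its centre. None if absent.
- ball3 (a point): Red ball knob 3: a plastic ball 22 mm in diameter with a brass thread insert, 15 g, in the cup at the start. The point is its centre. None if absent.
- ball4 (a point): Red ball knob 4: a plastic ball 22 mm in diameter with a brass thread insert, 15 g, in the cup at the start. The point is its centre. None if absent.
- ball5 (a point): Red ball knob 5: a plastic ball 22 mm in diameter with a brass thread insert, 15 g, in the cup at the start. The point is its centre. None if absent.
- ball6 (a point): Red ball knob 6: a plastic ball 22 mm in diameter with a brass thread insert, 15 g, in the cup at the start. The point is its centre. None if absent.
- tray (a point): The shallow square wooden parts tray, fixed: 130 mm by 130 mm outside, 45 mm high, walls 7 mm. The point is the middle of its inner floor, 7 mm above the bench; x and y along its sides, z up.
- chisel: A wood chisel lying on the bench, 230 mm long along x, 28 mm high; leave it alone. Origin under its middle.
- tape: A yellow tape measure, 62 by 35 by 60 mm, standing on the bench; leave it alone. Origin under its centre.
- glue: A glue bottle, 54 mm in diameter, 170 mm tall, beyond the work; leave it alone. Origin under its centre.
- plane: A block plane, 160 mm long, 60 mm high, beyond the work; leave it alone. Origin under its centre.
- mallet: A wooden mallet lying on the bench, 310 mm long, 70 mm high; leave it alone. Origin under the handle's middle.
Not all that is in view belongs to the job. Of the things that look like the part that bears cup, the smaller one is meant.

How it is judged:
By the outcome, as a careful person would: the job done as asked, in the order asked, and still so for the second after the job is handed in, with the robot touching nothing.
Of u1, u2, u3, u4 only 3 to 4 are there at a start; the rules pass over those that are not, and their reading is None.
Of knob4, knob5, knob6 only 1 to 3 are there at a start; the rules pass over those that are not, and their reading is None.
At some moment in a run one of u1, u2, u3, u4, cupbody may be knocked a few centimetres aside while the robot is not near it.
It also fails if it takes over 210 s, if anything falls off the work surface, if the arm or the gripper's body presses on something with over 40 N, if the wrist force passes 120 N, or if a joint passes its speed limit or range.

## Robot

A 6-joint arm with a two-finger parallel gripper is mounted at the origin on the work surface. World frame = base frame: x ahead of the robot, y to its left, z up, the work surface at z = 0. Lengths are in m, angles in rad, forces in N, time in s.
With the tool pointing down it reaches from about 0.225 to 0.875 m from the base axis. Payload 3.4 kg.
Tool frame: the origin (TCP) lies between the finger pads; the fingertips stand 8 mm ahead of it and the grasp point (between the pads) lies 11 mm behind it; z points along the fingers, y is the line along which they close (so a half turn about z gives the same grasp; the last joint's range is limited). The gripper opens to 85 mm and grips with 20 to 120 N. Pads are 22 mm wide; open, the fingers measure 114 mm over their backs; the gripper's body (76 mm by 85 mm) begins 54 mm behind the grasp point. The pads swing forward as they close: fully open they stand 13 mm farther back than shut.
Start: joints at [-1.23, 0.276, 1.505, -0, 1.361, -0.121], TCP at [0.256, -0.515, 0.239] pointing down, gripper open.
Joint ranges: [-2.89, 2.89], [-0.75, 2.08], [0.22, 2.7], [-1.18, 4.32], [0.11, 2.71], [-2.7, 2.7]. Speed limits (rad/s): [2.57, 2.57, 3.14, 3.14, 3.14, 3.14].

## Interface

Orientations are given as a unit quaternion [w, x, y, z].
In Python, from rig import manip, optics, finder gives the robot as it stands.
- The arm moves only by the tool servo_tool, never from a script. Its argument "increments" is a list of rows, each a list of 7 numbers: the shift along the tool's x, y, z in cm, then the turn, a rotation vector about the tool's x, y, z in degrees, then the closure, from -1 (fully open) to 1 (shut). In form: [[x, y, z, rx, ry, rz, gripper], ...]. A call has exactly 5 rows; each row shifts and turns the commanded pose from where the row before left it, along the tool's axes as they then stand; what a row does not reach is not made up. A row lasts 1/10 s, in which the tool goes at most 50 mm and 8.59 degrees, less where a joint would pass 70% of its speed; a pose out of reach is approached as far as the arm can. A call is refused whole if a number of a shift passes 5 or a number of a turn 8.59, either way. A call with a gripper value outside its range is refused whole. The fingers move at their own pace and stop on an object; "squeeze" is the grip in N (left out, the last holds). Time passes only in rows, so rows that do not move let the fingers close, or fill a call up. It gives the time, the measured TCP pose, the force, the opening and the grip force at its end, in the units of the state.
- manip.get_state(): the state, without advancing time (a new reading comes with each control period).
- optics.get_image(name): name is "side" or "top"; returns the picture (480x640x3 uint8, red, green, blue); there is no depth.
- optics.get_calibration(name): a dict with "fov_y" (degrees; the focal length in pixels is half the picture's height over the tangent of half this angle, whatever the lens; pixels are square), "cx", "cy" (the principal point, pixels), "dist_coeffs" ([k1, k2, p1, p2, k3] as OpenCV has them; the pictures are not rectified), "world_to_cam" (4x4, takes a point from world to camera coordinates). Camera axes: x right, y down, z forward; pixel columns grow to the right and rows downward; lengths in m; the calibration is good to about 2 mm. A picture is of the moment at which its call begins. get_calibration takes no time and is no camera call.
- manip.sign_off(): hands the job in; it is judged then, once.
Trained networks look in the newest picture that a camera, given by its name, has taken for a name from the list of things; names that differ only in an ending like _2 or _b are one class to them, and where a whole thing is asked for, a point or a joint stands for the part that bears it (a point fixed in the world has none). Each returns a list of dicts, best first, with "p" (0 to 1); they miss things now and then, are a little off and sometimes report something else, mostly with a low value. They report only what shows in the picture. A call takes as long as a camera call. They do not tell look-alikes from the thing itself.
- finder.silhouettes(label, camera): "region" (480x640 bool, what is visible of it) and "box" ([centre column, centre row, width, height] in pixels, round what is visible of it).
- finder.tip_of(label, camera): "at" ([column, row] in pixels: a listed point, or the origin of a listed thing).
The state is a dict: "clock": time; "qpos": joint angles; "qd": joint speeds; "effort": joint torques, N m; "position": TCP position; "ee_rot": TCP orientation; "contact_force": force on the tool from outside, world axes, zero at the start; "moment": the same for the moment, N m; "width": finger opening in m; "gripper_force": force on a finger pad.
Only numpy, scipy, OpenCV 4.12 (cv2) and the standard library are available. Lean on these libraries where they do the work, as an engineer would, in place of code of your own. Each camera call takes 0.05 s, during which the arm holds its last target. There are 200 camera calls.

## Working session

There is one attempt and no reset: what is moved stays moved. The work goes in short steps, Python scripts to look and compute and a tool call to move; the robot and the scene stay as the last step left them, time stands still between calls to the robot, and variables do not carry over. Pictures are saved under pics/ and viewed, at most 14 in all, crops included, and the job is handed in when it is done.

Besides the shell and the picture viewer there is one more tool, called by a JSON object that holds its "api" and its "payload". servo_tool: Moves the arm, as the interface text tells. Its arguments: {"type":"object","properties":{"increments":{"type":"array","items":{"type":"array","items":{"type":"number"}}},"squeeze":{"type":"number"}},"required":["increments"]}

```bash
ls; mkdir -p pics; python3 - <<'E'
from rig import manip, optics, finder
import cv2,numpy as np
for n in("side","top"):
    im=optics.get_image(n); cv2.imwrite(f"pics/{n}0.png",im[:,:,::-1])
    c=optics.get_calibration(n); print(n,c)
print(manip.get_state())
E
```

```text
pics
side {'fov_y': 48.649143243245625, 'cx': 327.43243553092725, 'cy': 240.24311229478965, 'dist_coeffs': array([-0.10805123,  0.        ,  0.        ,  0.        ,  0.        ]), 'world_to_cam': array([[-0.88559172, -0.46444106,  0.00467117,  0.43709333],
       [-0.35811852,  0.67638357, -0.64362752,  0.30228527],
       [ 0.29576754, -0.57166403, -0.76532464,  0.9807677 ],
       [ 0.        ,  0.        ,  0.        ,  1.        ]])}
top {'fov_y': 44.59946184992385, 'cx': 307.78589259565354, 'cy': 239.23167603735797, 'dist_coeffs': array([-0.06795806,  0.        ,  0.        ,  0.        ,  0.        ]), 'world_to_cam': array([[ 0.02444401, -0.99968629,  0.00546034, -0.08390005],
       [-0.99628189, -0.0248114 , -0.08250329,  0.55270436],
       [ 0.08261289, -0.00342332, -0.99657583,  1.46944816],
       [ 0.        ,  0.        ,  0.        ,  1.        ]])}
{'clock': 0.1, 'qpos': array([-1.23001039e+00,  2.76537764e-01,  1.50600086e+00,  1.76149514e-05,
        1.36067255e+00, -1.21003530e-01]), 'qd': array([ 0.00061085, -0.00105089, -0.00443623, -0.00124306,  0.00130044,
       -0.00128558]), 'effort': array([ 1.45697875e-03, -4.17701054e+01, -2.46405029e+01, -1.52293792e-04,
        5.77006504e-03, -5.15811777e-06]), 'position': array([ 0.25604139, -0.51435226,  0.23852502]), 'ee_rot': array([-8.05320981e-04,  9.73462129e-01,  2.28846735e-01, -8.01911255e-05]), 'contact_force': array([-0.85937657, -0.07062191, -0.20019067]), 'moment': array([-0.00940158, -0.00578414,  0.01605216]), 'gripper_force': 0.0, 'width': 0.0852748333387914}
```

View pics/side0.png

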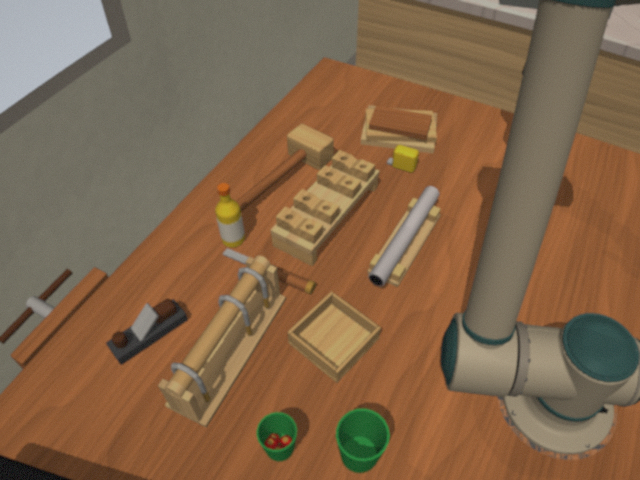

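View pics/top0.png

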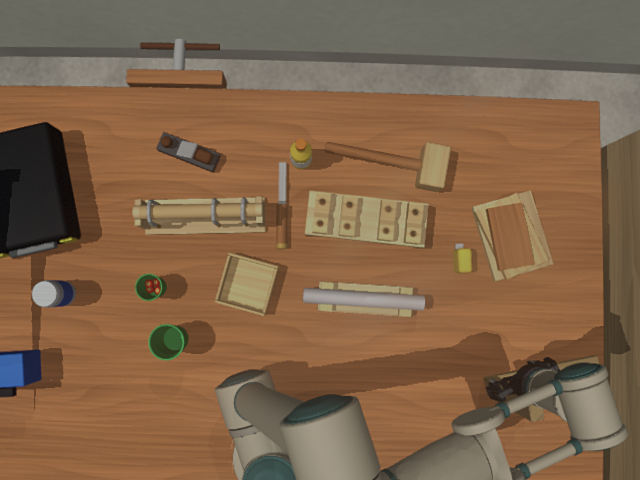

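Side view: tube (405,235), cradle; board with four saddles (325,205); stand with three U-bolts (188,380), (235,305), (255,283); tray (335,335); small cup with red balls (277,437), bigger empty cup (362,440). Top view: tube (363,298), board (367,218), U-bolts (150,213), (214,211), (244,211), tray (248,283), small cup (150,287), large cup (168,342). 
Cup candidates: (277,437) with balls, smaller → chosen; (362,440) larger and empty → decoy.

```bash
cat > h.py <<'E'
from rig import manip, optics, finder
import cv2,numpy as np
from scipy.optimize import least_squares
from scipy.spatial.transform import Rotation as R
def cal(n):
    c=optics.get_calibration(n); f=240/np.tan(np.radians(c['fov_y']/2))
    return np.array([[f,0,c['cx']],[0,f,c['cy']],[0,0,1]]),np.array(c['dist_coeffs']),np.array(c['world_to_cam'])
C={n:cal(n) for n in("side","top")}
def proj(n,P):
    K,d,T=C[n]; return cv2.projectPoints(np.atleast_2d(np.array(P,float)),cv2.Rodrigues(T[:3,:3])[0],T[:3,3],K,d)[0][:,0]
def ray(n,px):
    K,d,T=C[n]; u=cv2.undistortPoints(np.array([[px]],float),K,d)[0,0]
    o=-T[:3,:3].T@T[:3,3]; return o,T[:3,:3].T@np.array([u[0],u[1],1])
def onz(n,px,z):
    o,v=ray(n,px); return o+v*(z-o[2])/v[2]
def tri(ps,pt):
    r=least_squares(lambda X:np.r_[proj("side",X)[0]-ps,proj("top",X)[0]-pt],onz("top",pt,.05)); return r.x,np.sqrt(2*r.cost)
def snap(tag=None,cams=("side","top")):
    o={}
    for n in cams:
        o[n]=optics.get_image(n)
        if tag: cv2.imwrite(f"pics/{n}_{tag}.png",o[n][:,:,::-1])
    return o
E
python3 - <<'E'
from h import *
snap()
for l in["tube","rest","saddle1","ubolt1","cup","ball1","tray"]:
    D={}
    for n in("side","top"):
        D[n]=[(d['at'],d['p']) for d in finder.tip_of(l,n)]
        print(l,n,[(np.round(a).astype(int).tolist(),round(p,2)) for a,p in D[n]][:8])
    if l in("saddle1","ubolt1"):
      for s,_ in D["side"]:
        for t,_ in D["top"]:
            X,e=tri(s,t)
            if e<8: print("   ",np.round(X,3),round(e,1))
    elif D["side"] and D["top"]: print("   ",tri(D["side"][0][0],D["top"][0][0]))
E
```

```text
tube side [([406, 233], 0.91), ([289, 440], 0.3)]
tube top [([363, 300], 0.97), ([211, 212], 0.35)]
    (array([ 0.40435612, -0.21144173,  0.04778207]), np.float64(0.8349635454762077))
rest side [([326, 183], 0.87), ([404, 234], 0.18)]
rest top [([367, 215], 0.96)]
    (array([ 0.60935416, -0.21224955,  0.10837238]), np.float64(0.002680514902701894))
saddle1 side [([300, 216], 0.72), ([354, 158], 0.69), ([313, 196], 0.61), ([338, 174], 0.55), ([233, 297], 0.55)]
saddle1 top [([349, 216], 0.92), ([390, 219], 0.79), ([416, 224], 0.76), ([320, 213], 0.73), ([212, 210], 0.64), ([187, 155], 0.45)]
    [ 0.611 -0.098  0.108] 0.1
    [ 0.593 -0.331  0.097] 1.0
    [ 0.612 -0.165  0.107] 3.4
    [ 0.592 -0.101  0.175] 6.8
    [ 0.605 -0.269  0.091] 0.8
    [0.607 0.159 0.137] 0.7
ubolt1 side [([181, 366], 0.93), ([233, 298], 0.9), ([250, 270], 0.89)]
ubolt1 top [([455, 259], 0.68), ([244, 208], 0.62), ([214, 210], 0.47), ([147, 211], 0.45)]
    [0.606 0.314 0.135] 1.1
    [0.61  0.156 0.129] 0.4
    [0.617 0.084 0.127] 0.5
cup side [([282, 438], 0.74), ([360, 443], 0.73)]
cup top [([153, 288], 0.83), ([171, 340], 0.65)]
    (array([0.41777217, 0.31385775, 0.04392604]), np.float64(0.9596401704304985))
ball1 side [([269, 443], 0.68), ([272, 438], 0.63), ([276, 449], 0.49), ([290, 440], 0.4)]
ball1 top [([158, 289], 0.62), ([149, 286], 0.39), ([151, 286], 0.38)]
    (array([0.4338848 , 0.31910179, 0.00541396]), np.float64(8.398674770637454))
tray side [([337, 337], 0.61)]
tray top [([245, 285], 0.71), ([150, 213], 0.34)]
    (array([0.43075618, 0.08415114, 0.0220717 ]), np.float64(2.015235564562571))
```

```bash
python3 - <<'E'
from h import *
s=cv2.imread("pics/side0.png");t=cv2.imread("pics/top0.png")
f=lambda im,x,y,w,h,k:cv2.resize(im[y:y+h,x:x+w],None,fx=k,fy=k,interpolation=cv2.INTER_CUBIC)
a=f(t,300,180,134,75,6)[:, :800][:300]
b=f(s,240,400,160,80,2.5)
c=f(s,265,145,120,120,2.5)
M=np.zeros((600,800,3),np.uint8)
M[:300,:800]=cv2.resize(t[185:248,300:436],(800,300))[:300]
M[300:500,:400]=b[:200]; M[300:600,400:700]=c
cv2.imwrite("pics/m1.png",M)
E
```

```text
(no output)
```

View pics/m1.png

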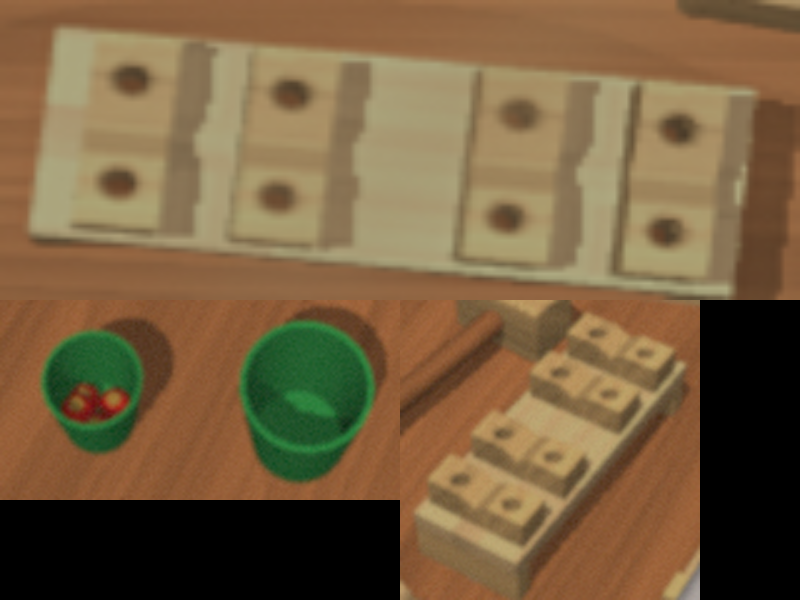

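The crop confirms the left, smaller cup with red balls (pane 92,395); all eight saddle holes are visible. Now precise fits.

```bash
cat > fit.py <<'E'
from h import *
def dark(im,p,r=4):
    g=cv2.cvtColor(im,cv2.COLOR_BGR2GRAY).astype(float); p=np.array(p,float)
    for _ in range(3):
        x,y=np.round(p).astype(int); w=g[y-r:y+r+1,x-r:x+r+1]; m=np.clip(np.percentile(w,60)-w,0,None)
        yy,xx=np.mgrid[y-r:y+r+1,x-r:x+r+1]; p=np.array([(m*xx).sum(),(m*yy).sum()])/m.sum()
    return p
if __name__=="__main__":
    s=cv2.imread("pics/side0.png");t=cv2.imread("pics/top0.png")
    tp=[(131,80),(119,183),(291,95),(278,197),(520,114),(506,217),(678,129),(666,232)]
    sp=[(457,480),(510,505),(502,433),(554,457),(560,372),(610,395),(597,333),(647,353)]
    T=[dark(t,(a/5.88+300-.4,b/4.76+185-.4)) for a,b in tp]
    S=[dark(s,((a-400)/2.5+265-.3,(b-300)/2.5+145-.3)) for a,b in sp]
    loc=np.array([(sx*.027,y,-.016) for y in(.115,.048,-.048,-.115) for sx in(1,-1)])
    def pts(q): return loc@R.from_euler('z',q[3]).as_matrix().T+q[:3]
    for w in((1,1),(1,0),(0,1)):
        f=lambda q:np.r_[w[0]*(proj("side",pts(np.r_[q[:2],.102,q[2]]))-S).ravel(),w[1]*(proj("top",pts(np.r_[q[:2],.102,q[2]]))-T).ravel()]
        r=least_squares(f,[.609,-.212,-.08]); print("rest",np.round(r.x,4),np.round(np.abs(r.fun).max(),1))
    # tube via mask outline from model
    from scipy.spatial import ConvexHull
    snap()
    for n in("side","top"):
        m=finder.silhouettes("tube",n)[0]['region'].astype(np.uint8)
        cs=max(cv2.findContours(m,0,2)[0],key=cv2.contourArea)
        print("tube",n,cv2.minAreaRect(cs))
        a=np.linspace(0,2*np.pi,40)
        cyl=np.array([(.019*np.cos(u),y,.019*np.sin(u)) for y in(-.15,.15) for u in a])
        def model(q):
            P=proj(n,cyl@R.from_euler('z',q[2]).as_matrix().T+[q[0],q[1],.048]).astype(np.float32)
            return cv2.convexHull(P)
        def res(q):
            h=model(q); return [cv2.pointPolygonTest(h,(float(p[0][0]),float(p[0][1])),True) for p in cs]
        r=least_squares(res,[.404,-.211,-.03],loss='soft_l1',diff_step=1e-3); print(np.round(r.x,4),np.median(np.abs(res(r.x))))
    for l in("cup","tray","ubolt1"):
        for n in("side","top"):
            print(l,n,[(np.round(d['box'],1).tolist(),round(d['p'],2)) for d in finder.silhouettes(l,n)][:5])
E
python3 fit.py
```

```text
rest [ 0.6074 -0.2138 -0.0845] 1.4
rest [ 0.6074 -0.2123 -0.082 ] 1.0
rest [ 0.6072 -0.2149 -0.0867] 0.1
tube side ((404.3291015625, 235.7154998779297), (17.68850326538086, 113.44148254394531), 33.215248107910156)
[ 0.4061 -0.2129 -0.0444] 0.6757458890365188
tube top ((363.82769775390625, 299.1015625), (122.4778060913086, 16.308185577392578), 3.1798300743103027)
[ 0.4067 -0.2107 -0.0403] 0.6683499705671745
cup side [([277.9, 438.9, 40.6, 53.6], 0.96), ([364.1, 440.6, 53.9, 65.9], 0.87), ([283.9, 169.8, 99.7, 85.8], 0.55)]
cup top [([166.9, 341.4, 41.6, 36.5], 0.74), ([152.5, 286.1, 33.6, 35.6], 0.66), ([153.8, 214.7, 15.3, 27.7], 0.66), ([157.4, 289.4, 5.9, 4.4], 0.42)]
tray side [([334.9, 336.9, 89.0, 85.1], 0.58)]
tray top [([246.5, 285.4, 59.7, 62.1], 0.71)]
ubolt1 side [([189.6, 383.0, 38.1, 38.3], 0.94), ([252.2, 288.5, 30.7, 36.7], 0.65), ([235.8, 314.6, 36.7, 43.0], 0.64)]
ubolt1 top [([152.1, 216.0, 11.9, 27.6], 0.71), ([214.2, 214.3, 9.6, 27.3], 0.45), ([242.5, 211.7, 9.8, 32.5], 0.43), ([367.8, 219.8, 118.1, 56.1], 0.3)]
```

```bash
cat >> h.py <<'E'
def go(p,yaw=None,n=None):
    """tool-frame shift (cm) and rotation vector (deg) from measured pose to tool-down pose p,yaw(deg)"""
    s=manip.get_state(); q=s['ee_rot']; A=R.from_quat([q[1],q[2],q[3],q[0]])
    X=A.as_matrix()[:,0]; y0=np.degrees(np.arctan2(X[1],X[0])); 
    d=A.inv().apply(np.array(p)-s['position'])*100
    B=R.from_euler('z',y0 if yaw is None else yaw,degrees=True)*R.from_euler('x',180,degrees=True)
    rv=np.degrees((A.inv()*B).as_rotvec())
    print("t",round(s['clock'],2),"pos",np.round(s['position'],4),"yaw",round(y0,1),"w",round(s['width'],4),"F",np.round(s['contact_force'],1),"g",round(s['gripper_force'],1),"q1,q6",np.round(np.degrees(s['qpos'][[0,5]]),0))
    print("  shift",np.round(d,2),"rot",np.round(rv,2), "tilt from down",round(np.degrees(np.arccos(-A.as_matrix()[2,2])),2))
E
python3 -c "
from h import *
go([.4064,-.2118,.16],92.4)"
```

```text
t 1.4 pos [ 0.2562 -0.5148  0.2393] yaw 26.5 w 0.0854 F [0.  0.3 0.1] g 0.0 q1,q6 [-70.  -7.]
  shift [ 26.95 -20.44   7.93] rot [  0.     0.   -65.94] tilt from down 0.01
```

{"api": "servo_tool", "payload": {"increments": [[2.7,-2.04,0,0,0,0,-1],[2.7,-2.04,0,0,0,0,-1],[2.7,-2.04,0,0,0,0,-1],[2.7,-2.04,0,0,0,0,-1],[2.7,-2.04,0,0,0,0,-1]]}}

```text
clock: 1.9
position: [0.332, -0.3621, 0.2394]
ee_rot: [0.0, 0.974, 0.229, 0.0]
contact_force: [-0.2, 0.1, -0.5]
width: 0.0855
gripper_force: 0.0
```

{"api": "servo_tool", "payload": {"increments": [[2.7,-2.04,0,0,0,0,-1],[2.7,-2.04,0,0,0,0,-1],[2.7,-2.04,0,0,0,0,-1],[2.7,-2.04,0,0,0,0,-1],[2.7,-2.04,0,0,0,0,-1]]}}

```text
clock: 2.4
position: [0.4075, -0.2106, 0.2395]
ee_rot: [0.0, 0.973, 0.229, 0.0]
contact_force: [0.2, -0.0, 0.0]
width: 0.0855
gripper_force: 0.0
```

{"api": "servo_tool", "payload": {"increments": [[0,0,0.8,0,0,-6.6,-1],[0,0,0.8,0,0,-6.6,-1],[0,0,0.8,0,0,-6.6,-1],[0,0,0.8,0,0,-6.6,-1],[0,0,0.8,0,0,-6.6,-1]]}}

```text
clock: 2.9
position: [0.4071, -0.2118, 0.1991]
ee_rot: [0.0, 0.867, 0.498, 0.0]
contact_force: [-0.4, -0.7, -0.4]
width: 0.0851
gripper_force: 0.0
```

{"api": "servo_tool", "payload": {"increments": [[0,0,0.8,0,0,-6.6,-1],[0,0,0.8,0,0,-6.6,-1],[0,0,0.8,0,0,-6.6,-1],[0,0,0.8,0,0,-6.6,-1],[0,0,0.8,0,0,-6.6,-1]]}}

```text
clock: 3.4
position: [0.4071, -0.2119, 0.1591]
ee_rot: [0.0, 0.69, 0.724, 0.0]
contact_force: [-0.0, -0.0, 0.7]
width: 0.0858
gripper_force: 0.0
```

```bash
python3 -c "
from h import *
go([.4064,-.2118,.037],92.4)"
```

```text
t 3.4 pos [ 0.4071 -0.2119  0.1591] yaw 92.7 w 0.0858 F [-0.  -0.   0.7] g 0.0 q1,q6 [-36. -39.]
  shift [ 0.02 -0.07 12.21] rot [0.02 0.02 0.33] tilt from down 0.03
```

{"api": "servo_tool", "payload": {"increments": [[0,-0.07,2.5,0,0,0.3,-1],[0,0,2.5,0,0,0,-1],[0,0,2.5,0,0,0,-1],[0,0,2.5,0,0,0,-1],[0,0,2.2,0,0,0,-1]]}}

```text
clock: 3.9
position: [0.4063, -0.2119, 0.0364]
ee_rot: [0.0, 0.694, 0.72, -0.0]
contact_force: [-0.3, -0.6, -0.3]
width: 0.0855
gripper_force: 0.0
```

{"api": "servo_tool", "payload": {"increments": [[0,0,0,0,0,0,1],[0,0,0,0,0,0,1],[0,0,0,0,0,0,1],[0,0,0,0,0,0,1],[0,0,0,0,0,0,1]], "squeeze": 50}}

```text
clock: 4.4
position: [0.4075, -0.2126, 0.0389]
ee_rot: [0.002, 0.694, 0.72, 0.0]
contact_force: [-0.4, 0.2, 6.5]
width: 0.0371
gripper_force: 49.2
```

{"api": "servo_tool", "payload": {"increments": [[0,0,0,0,0,0,1],[0,0,0,0,0,0,1],[0,0,0,0,0,0,1],[0,0,0,0,0,0,1],[0,0,0,0,0,0,1]]}}

```text
clock: 4.9
position: [0.4075, -0.2126, 0.0389]
ee_rot: [0.002, 0.694, 0.72, 0.0]
contact_force: [-0.1, -0.6, 5.8]
width: 0.0373
gripper_force: 49.2
```

```bash
python3 -c "
from h import *
go([.6074,-.2135,.18],94.8)"
```

```text
t 4.9 pos [ 0.4075 -0.2126  0.0389] yaw 92.1 w 0.0373 F [-0.1 -0.6  5.8] g 49.2 q1,q6 [-36. -38.]
  shift [ -0.84  20.02 -14.05] rot [ 0.18  0.11 -2.73] tilt from down 0.21
```

{"api": "servo_tool", "payload": {"increments": [[0,0,-2,0,0,0,1],[0,0,-3,0,0,0,1],[0,0,-3,0,0,0,1],[0,0,-3,0,0,0,1],[0,0,-3,0,0,0,1]]}}

```text
clock: 5.4
position: [0.4057, -0.2115, 0.1785]
ee_rot: [-0.0, 0.693, 0.72, -0.0]
contact_force: [-0.2, -1.0, -3.9]
width: 0.0371
gripper_force: 49.4
```

{"api": "servo_tool", "payload": {"increments": [[0,2,0,0,0,-0.5,1],[0,3,0,0,0,-0.5,1],[0,4,0,0,0,-0.5,1],[0,4,0,0,0,-0.5,1],[0,4,0,0,0,-0.6,1]]}}

```text
clock: 5.9
position: [0.5769, -0.2017, 0.1772]
ee_rot: [-0.0, 0.677, 0.736, -0.0]
contact_force: [0.3, -0.1, -2.8]
width: 0.0372
gripper_force: 49.4
```

{"api": "servo_tool", "payload": {"increments": [[0,2,0,0,0,0,1],[0,1,0,0,0,0,1],[0,0,0,0,0,0,1],[0,0,0,0,0,0,1],[0,0,0,0,0,0,1]]}}

```text
clock: 6.4
position: [0.6043, -0.1997, 0.1774]
ee_rot: [-0.001, 0.677, 0.736, -0.0]
contact_force: [-0.6, 1.4, -4.1]
width: 0.037
gripper_force: 49.5
```

```bash
cat > seetube.py <<'E'
from h import *
import sys
z=float(sys.argv[1]); snap(sys.argv[2])
a=np.linspace(0,2*np.pi,40)
cyl=np.array([(.019*np.cos(u),y,.019*np.sin(u)) for y in(-.15,.15) for u in a])
st=manip.get_state()['position']
CS={}
for n in("side","top"):
    for d in finder.silhouettes("tube",n):
        m=d['region'].astype(np.uint8)
        c=cv2.convexHull(np.vstack([k for k in cv2.findContours(m,0,2)[0] if cv2.contourArea(k)>15]))
        if abs(np.array(d['box'][:2])-proj(n,[st[0],st[1],z])[0]).max()<40 and max(d['box'][2:])>60:
            CS[n]=c; print(n,round(d['p'],2),np.round(d['box'])); break
def res(q,n):
    P=proj(n,cyl@R.from_euler('zx',[q[2],q[3]]).as_matrix().T+[q[0],q[1],q[4]]).astype(np.float32)
    h=cv2.convexHull(P); c=cv2.convexHull(CS[n])
    return [cv2.pointPolygonTest(h,(float(p[0][0]),float(p[0][1])),True) for p in c]
f=lambda q:np.concatenate([res(q,n) for n in CS])
r=least_squares(f,[st[0],st[1],-.08,0,z],loss='soft_l1',diff_step=1e-3,x_scale=[.01,.01,.05,.05,.01])
print("x y yaw tilt z",np.round(r.x,4),np.median(np.abs(f(r.x))))
go([.6074,-.2135,.0925],94.8)
E
python3 seetube.py .188 tube1
```

```text
side 0.68 [322. 167.  78.  94.]
top 0.71 [369. 213. 136.  21.]
x y yaw tilt z [ 0.604  -0.1983  0.0139  0.009   0.1862] 0.2126388135573648
t 6.6 pos [ 0.6052 -0.1998  0.1777] yaw 94.7 w 0.0369 F [ 1.2 -0.  -3.5] g 49.5 q1,q6 [-25. -29.]
  shift [-1.38  0.11  8.52] rot [ 0.    0.01 -0.08] tilt from down 0.01
```

```bash
python3 - <<'E'
import cv2,numpy as np
s=cv2.imread("pics/side_tube1.png");t=cv2.imread("pics/top_tube1.png")
M=np.zeros((600,800,3),np.uint8)
M[:300,:640]=cv2.resize(t[160:260,290:450],(640,300))
M[300:,:400]=cv2.resize(s[80:280,200:466],(400,300))
cv2.imwrite("pics/m2.png",M)
E
```

```text
(no output)
```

View pics/m2.png

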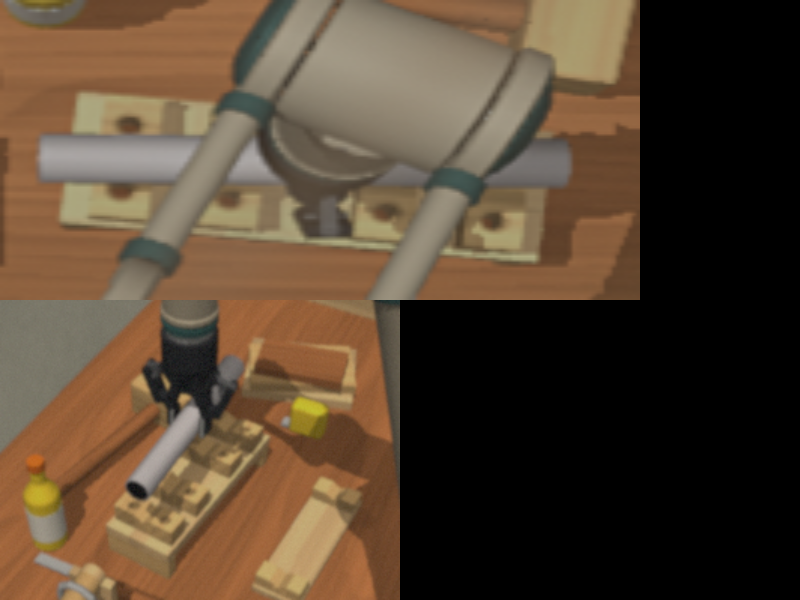

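The tube is held but its angle (≈90.5°) differs from the board's (85.2°); I had a sign wrong for the grasp yaw. Correcting by −5.3° in yaw.

```bash
python3 -c "
from h import *
go([.6078,-.2147,.118],89.4)"
```

```text
t 6.6 pos [ 0.6052 -0.1998  0.1777] yaw 94.7 w 0.0369 F [ 1.2 -0.  -3.5] g 49.5 q1,q6 [-25. -29.]
  shift [-1.5   0.14  5.97] rot [0.   0.01 5.32] tilt from down 0.01
```

{"api": "servo_tool", "payload": {"increments": [[-0.7,0.05,1,0,0,1.3,1],[-0.4,0.05,1,0,0,1.3,1],[-0.4,0.04,1,0,0,1.3,1],[0,0,1,0,0,1.4,1],[0,0,1,0,0,0,1]]}}

```text
clock: 7.1
position: [0.608, -0.2145, 0.1258]
ee_rot: [-0.001, 0.711, 0.703, -0.0]
contact_force: [-0.2, 0.8, -4.4]
width: 0.0369
gripper_force: 49.5
```

```bash
python3 seetube.py .136 tube2; python3 -c "
from h import *
go([.6078,-.2147,.0932],89.4)"
```

```text
side 0.97 [324. 178.  87.  92.]
top 0.88 [370. 217. 130.  30.]
x y yaw tilt z [ 0.6064 -0.212  -0.0738  0.0117  0.137 ] 0.1947168532401391
t 7.3 pos [ 0.6082 -0.2143  0.1269] yaw 89.5 w 0.0372 F [-0.1  0.4 -3.1] g 49.5 q1,q6 [-26. -25.]
  shift [ 0.07 -0.08  3.44] rot [-0.04 -0.02 -5.33] tilt from down 0.04
t 7.3 pos [ 0.6082 -0.2143  0.1269] yaw 89.5 w 0.0372 F [-0.1  0.4 -3.1] g 49.5 q1,q6 [-26. -25.]
  shift [-0.05 -0.04  3.37] rot [-0.04 -0.02  0.07] tilt from down 0.04
```

{"api": "servo_tool", "payload": {"increments": [[-0.13,0.08,0.8,0,0,0.6,1],[0,0,0.8,0,0,0,1],[0,0,0.8,0,0,0,1],[0,0,0.5,0,0,0,1],[0,0,0.3,0,0,0,1]]}}

```text
clock: 7.8
position: [0.6087, -0.2156, 0.0944]
ee_rot: [-0.001, 0.714, 0.7, -0.0]
contact_force: [0.5, 0.4, -3.6]
width: 0.0371
gripper_force: 49.5
```

{"api": "servo_tool", "payload": {"increments": [[0,0,0.2,0,0,0,1],[0,0,0,0,0,0,1],[0,0,0,0,0,0,1],[0,0,0,0,0,0,1],[0,0,0,0,0,0,1]], "squeeze": 20}}

```text
clock: 8.3
position: [0.6088, -0.2157, 0.0936]
ee_rot: [-0.0, 0.714, 0.7, -0.0]
contact_force: [-2.4, 1.8, 1.1]
width: 0.0369
gripper_force: 49.7
```

{"api": "servo_tool", "payload": {"increments": [[0,0,0,0,0,0,0.3],[0,0,0,0,0,0,-0.5],[0,0,0,0,0,0,-1],[0,0,0,0,0,0,-1],[0,0,0,0,0,0,-1]]}}

```text
clock: 8.8
position: [0.6096, -0.216, 0.0935]
ee_rot: [0.001, 0.714, 0.7, 0.0]
contact_force: [-0.2, 0.4, 0.4]
width: 0.0853
gripper_force: 0.0
```

{"api": "servo_tool", "payload": {"increments": [[0,0,-2,0,0,0,-1],[0,0,-4,0,0,0,-1],[0,0,-4,0,0,0,-1],[0,0,-4,0,0,0,-1],[0,0,-4,0,0,0,-1]]}}

```text
clock: 9.3
position: [0.6091, -0.2158, 0.2751]
ee_rot: [0.0, 0.714, 0.7, 0.0]
contact_force: [0.3, -0.7, -0.4]
width: 0.0851
gripper_force: 0.0
```

{"api": "servo_tool", "payload": {"increments": [[4,-3,0,0,0,0,-1],[4,-3,0,0,0,0,-1],[4,-3,0,0,0,0,-1],[4,-3,0,0,0,0,-1],[4,-3,0,0,0,0,-1]]}}

```text
clock: 9.8
position: [0.4619, -0.0115, 0.2734]
ee_rot: [0.0, 0.714, 0.7, 0.0]
contact_force: [0.1, 0.9, 0.5]
width: 0.0854
gripper_force: 0.0
```

```bash
cat > chk.py <<'E'
from h import *
import sys
I=snap(sys.argv[1])
a=np.linspace(0,2*np.pi,40)
cyl=np.array([(.019*np.cos(u),y,.019*np.sin(u)) for y in(-.15,.15) for u in a])
def tubefit(c0,z):
  for n in("side","top"):
    D=[d for d in finder.silhouettes("tube",n) if abs(np.array(d['box'][:2])-proj(n,[*c0[:2],z])[0]).max()<30]
    if not D: print(n,"no tube"); continue
    c=cv2.convexHull(np.vstack([k for k in cv2.findContours(D[0]['region'].astype(np.uint8),0,2)[0] if cv2.contourArea(k)>15]))
    def res(q):
        P=proj(n,cyl@R.from_euler('z',q[2]).as_matrix().T+[q[0],q[1],z]).astype(np.float32)
        return [cv2.pointPolygonTest(cv2.convexHull(P),(float(p[0][0]),float(p[0][1])),True) for p in c]
    r=least_squares(res,c0,loss='soft_l1',diff_step=1e-3); print("tube",n,np.round(r.x,4),round(D[0]['p'],2),np.median(np.abs(res(r.x))))
tubefit([.607,-.213,-.084],.102)
B={n:finder.tip_of("ubolt1",n) for n in I}; 
for s in B['side']:
    for t in B['top']:
        X,e=tri(s['at'],t['at'])
        if e<6: print("ubolt",np.round(X,4),round(e,1),np.round(s['at'],1),np.round(t['at'],1))
B={n:finder.silhouettes("ubolt1",n) for n in I}
for n in B:
    for d in B[n]: print(n,np.round(d['box'],1),round(d['p'],2))
E
python3 chk.py t3
```

```text
tube side [ 0.6035 -0.2146 -0.1106] 0.82 0.24055862578239243
tube top [ 0.6071 -0.2143 -0.087 ] 0.76 0.21490717015872238
ubolt [0.6017 0.1611 0.1453] 1.5 [234.4 296.9] [209.7 211.5]
ubolt [0.6095 0.3149 0.1189] 1.6 [180.6 369.7] [149.2 210.4]
ubolt [0.6191 0.0853 0.1194] 0.3 [249.6 272. ] [243.9 207.7]
side [236.6 314.4  37.4  40.8] 0.77
side [253.1 292.1  33.3  41.6] 0.76
side [189.3 381.8  41.8  38.3] 0.67
top [212.4 213.2  14.9  28. ] 0.58
top [155.1 214.1   9.6  26.4] 0.44
```

Tube fit in top view matches the rest pose. Now close-ups of the U-bolts.

```bash
python3 - <<'E'
import cv2,numpy as np
s=cv2.imread("pics/side_t3.png");t=cv2.imread("pics/top_t3.png")
M=np.zeros((600,800,3),np.uint8)
M[:250,:750]=cv2.resize(t[188:238,125:275],(750,250),interpolation=cv2.INTER_CUBIC)
M[250:600,:350]=cv2.resize(s[345:425,160:240],(350,350),interpolation=cv2.INTER_CUBIC)
M[250:600,360:760]=cv2.resize(s[255:341,205:303],(400,350),interpolation=cv2.INTER_CUBIC)
cv2.imwrite("pics/m3.png",M)
E
```

```text
(no output)
```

View pics/m3.png

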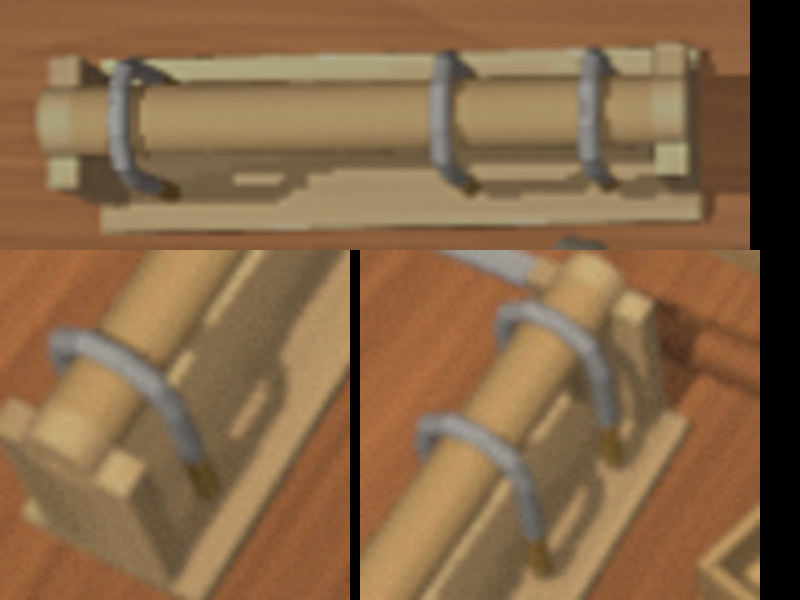

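```bash
cat > ub.py <<'E'
from h import *
from scipy.spatial import cKDTree
a=np.linspace(0,np.pi/2,12)
arc=np.c_[.0085+.0185*np.sin(a),0*a,-.0185+.0185*np.cos(a)]
leg=np.c_[np.full(20,.027),np.zeros(20),np.linspace(-.02,-.109,20)]
half=np.vstack([np.linspace([0,0,0],[.0085,0,0],6)[:-1],arc,leg]); 
U=np.vstack([half[::-1]*[-1,1,1],half[1:]]); TOP=U[:,2]>-.02
def dense(P):
    t=np.linspace(0,len(P)-1,400); i=np.arange(len(P)); return np.c_[np.interp(t,i,P[:,0]),np.interp(t,i,P[:,1])]
def mask(im):
    h=cv2.cvtColor(im,cv2.COLOR_RGB2HSV).astype(int); return (h[...,1]<75)&(h[...,2]>75)&(h[...,2]<225)
def fitu(I,g,yaw=0.,z=None,cams=("side","top"),rx=0.):
    M={}
    for n in cams:
        b=proj(n,U@R.from_euler('z',yaw).as_matrix().T+g); m=mask(I[n]); 
        lo,hi=b.min(0)-10,b.max(0)+10
        yy,xx=np.nonzero(m); k=(xx>lo[0])&(xx<hi[0])&(yy>lo[1])&(yy<hi[1]); p=np.c_[xx,yy][k].astype(float)
        p=p[cKDTree(dense(b)).query(p)[0]<9]
        M[n]=p
    def res(q):
        o=[]
        for n in cams:
            P=proj(n,U@R.from_euler('ZX',[q[3],q[4]]).as_matrix().T+q[:3])
            o+=[cKDTree(dense(P)).query(M[n])[0]/np.sqrt(len(M[n])), 1.0*cKDTree(M[n]).query(P[TOP])[0]/np.sqrt(TOP.sum())]
        return np.r_[np.concatenate(o),(q[3]-yaw)/.15*.2,(q[4]-rx)/.1*.2,0 if z is None else (q[2]-z)/.002*.2]
    r=least_squares(res,[*g,yaw,rx],x_scale=[.01,.01,.01,.1,.1],diff_step=1e-3); return r.x,r.cost,{n:len(M[n]) for n in cams}
if __name__=="__main__":
    import sys
    I=snap(sys.argv[1])
    for g in ([.608,.158,.13],[.607,.314,.127],[.617,.085,.127]):
        x,c,k=fitu(I,np.array(g)); print("x y z yaw swing",np.round(x,4),round(c,3),k)
        x,c,k=fitu(I,np.array(g),z=.127); print("   z~.127",np.round(x,4),round(c,3))
E
python3 ub.py u1; python3 -c "
from h import *
for p in [(135,212),(262,210)]: print(onz('top',(p[0],p[1]),.105))
go([.615,.085,.25])"
```

```text
x y z yaw swing [ 6.126e-01  1.603e-01  1.286e-01  7.210e-02 -4.000e-04] 3.199 {'side': 271, 'top': 131}
   z~.127 [ 0.6127  0.1603  0.1284  0.0698 -0.0012] 3.212
x y z yaw swing [ 0.6085  0.3137  0.1272 -0.0016 -0.0883] 3.978 {'side': 295, 'top': 177}
   z~.127 [ 0.6085  0.3137  0.1272 -0.0016 -0.0886] 3.978
x y z yaw swing [ 0.6157  0.0877  0.131  -0.0358  0.0114] 10.089 {'side': 315, 'top': 153}
   z~.127 [ 0.6158  0.0875  0.1302 -0.0422  0.0125] 10.157
[0.6037488 0.3514754 0.105    ]
[0.61602796 0.04256458 0.105     ]
t 10.3 pos [ 0.4639 -0.0138  0.273 ] yaw 88.8 w 0.0856 F [-0.1 -0.4 -0.1] g 0.0 q1,q6 [-10.  -9.]
  shift [10.2  14.9   2.29] rot [-0.02  0.01 -0.  ] tilt from down 0.02
```

{"api": "servo_tool", "payload": {"increments": [[0,0,0,0,0,8,0],[0,0,0,0,0,8,0],[0,0,0,0,0,8,0],[0,0,0,0,0,8,0],[0,0,0,0,0,8,0]]}}

```text
clock: 10.8
position: [0.4636, -0.0136, 0.273]
ee_rot: [-0.0, 0.912, 0.41, -0.0]
contact_force: [-0.9, -0.9, -0.7]
width: 0.0426
gripper_force: 0.0
```

{"api": "servo_tool", "payload": {"increments": [[0,0,0,0,0,8,0],[0,0,0,0,0,8,0],[0,0,0,0,0,8,0],[0,0,0,0,0,8,0],[0,0,0,0,0,8,0]]}}

```text
clock: 11.3
position: [0.4636, -0.0135, 0.273]
ee_rot: [-0.0, 0.997, 0.074, -0.0]
contact_force: [-0.7, 0.6, -0.3]
width: 0.0428
gripper_force: 0.0
```

{"api": "servo_tool", "payload": {"increments": [[2,-1,0,0,0,6.5,0],[4,-2.5,0,0,0,0,0],[4,-2.5,0,0,0,0,0],[4,-2.5,0,0,0,0,0],[1.5,-1,0,0,0,0,0]]}}

```text
clock: 11.8
position: [0.6167, 0.0922, 0.2718]
ee_rot: [-0.001, 1.0, 0.021, 0.0]
contact_force: [-0.6, 0.1, -0.6]
width: 0.0427
gripper_force: 0.0
```

```bash
python3 -c "
from ub import *
I=snap()
for g in ([.608,.158,.128],[.607,.314,.128],[.617,.085,.128]):
    for k in (('top',),('side',)):
        x,c,m=fitu(I,np.array(g),yaw=.04,z=.128,cams=k); print(k,np.round(x,4),round(c,3),m)
go([.6155,.087,.17],2.3)"
```

```text
('top',) [ 0.6188  0.1626  0.1284  0.0649 -0.1434] 2.772 {'top': 187}
('side',) [ 0.6097  0.1595  0.1278 -0.0097  0.0459] 1.406 {'side': 272}
('top',) [ 0.6057  0.3137  0.1284  0.0326 -0.2203] 1.902 {'top': 200}
('side',) [ 0.6074  0.3137  0.1281  0.0509 -0.0257] 1.619 {'side': 300}
('top',) [0.6178 0.0978 0.1283 0.0716 0.0033] 4.704 {'top': 312}
('side',) [ 0.6169  0.085   0.129  -0.0077  0.1268] 4.934 {'side': 324}
t 11.9 pos [0.6153 0.0915 0.2715] yaw 2.4 w 0.0422 F [-0.2 -0.3 -1. ] g 0.0 q1,q6 [ 2. 90.]
  shift [ 0.02  0.46 10.15] rot [-0.02  0.06  0.12] tilt from down 0.06
```

{"api": "servo_tool", "payload": {"increments": [[0.12,0.5,2,0,0,0,0],[0,0,4,0,0,0,0],[0,0,4,0,0,0,0],[0,0,2.5,0,0,0,0],[0,0,1,0,0,0,0]]}}

```text
clock: 12.4
position: [0.6114, 0.0843, 0.1352]
ee_rot: [0.0, 1.0, 0.02, -0.003]
contact_force: [-0.7, -0.1, 0.1]
width: 0.0421
gripper_force: 0.0
```

{"api": "servo_tool", "payload": {"increments": [[0,0,0.3,0,0,0,0.4],[0,0,0,0,0,0,0.7],[0,0,0,0,0,0,1],[0,0,0,0,0,0,1],[0,0,0,0,0,0,1]], "squeeze": 40}}

```text
clock: 12.9
position: [0.615, 0.0855, 0.1366]
ee_rot: [0.0, 1.0, 0.021, 0.001]
contact_force: [0.6, -0.7, 1.9]
width: 0.0078
gripper_force: 39.2
```

```bash
python3 -c "
from h import *
go([.6155,.087,.27],2.3)"
```

```text
t 12.9 pos [0.615  0.0855 0.1366] yaw 2.4 w 0.0078 F [ 0.6 -0.7  1.9] g 39.2 q1,q6 [ 2. 89.]
  shift [  0.09  -0.14 -13.34] rot [ 0.03 -0.16  0.07] tilt from down 0.16
```

{"api": "servo_tool", "payload": {"increments": [[0,0,0,0,0,0,0.6],[0,0,0,0,0,0,0.6],[0,0,0,0,0,0,0.6],[0,0,0,0,0,0,0.6],[0,0,0,0,0,0,0.6]]}}

```text
clock: 13.4
position: [0.6141, 0.0857, 0.1352]
ee_rot: [0.0, 1.0, 0.021, -0.0]
contact_force: [0.3, 0.3, -0.1]
width: 0.0168
gripper_force: 0.0
```

{"api": "servo_tool", "payload": {"increments": [[0,0,0.1,0,0,0,0.6],[0,0,0.1,0,0,0,0.6],[0,0,0.1,0,0,0,0.6],[0,0,0,0,0,0,0.6],[0,0,0,0,0,0,0.6]]}}

```text
clock: 13.9
position: [0.6141, 0.0856, 0.1323]
ee_rot: [0.0, 1.0, 0.021, 0.0]
contact_force: [0.2, -0.7, 0.6]
width: 0.0171
gripper_force: 0.3
```

{"api": "servo_tool", "payload": {"increments": [[0,0,0.1,0,0,0,0.6],[0,0,0.1,0,0,0,0.6],[0,0,0.1,0,0,0,0.6],[0,0,0,0,0,0,0.6],[0,0,0,0,0,0,0.6]]}}

```text
clock: 14.4
position: [0.6142, 0.0857, 0.1321]
ee_rot: [0.0, 1.0, 0.021, 0.001]
contact_force: [-4.9, -0.3, 14.2]
width: 0.0168
gripper_force: 6.7
```

{"api": "servo_tool", "payload": {"increments": [[0.2,0,-0.35,0,0,0,0.6],[0,0,0,0,0,0,0.6],[0,0,0,0,0,0,1],[0,0,0,0,0,0,1],[0,0,0,0,0,0,1]]}}

```text
clock: 14.9
position: [0.6162, 0.0858, 0.1327]
ee_rot: [-0.0, 1.0, 0.021, 0.0]
contact_force: [-1.2, 0.3, 2.1]
width: 0.0081
gripper_force: 39.7
```

{"api": "servo_tool", "payload": {"increments": [[0,0,0,0,0,0,1],[0,0,-0.5,0,0,0,1],[0,0,-1,0,0,0,1],[0,0,-1,0,0,0,1],[0,0,-1,0,0,0,1]]}}

```text
clock: 15.4
position: [0.6162, 0.0857, 0.1687]
ee_rot: [0.0, 1.0, 0.021, 0.0]
contact_force: [-0.5, -0.3, -2.0]
width: 0.0076
gripper_force: 39.5
```

```bash
python3 -c "
from h import *
go([.6155,.087,.29],2.3)"
```

```text
t 15.4 pos [0.6162 0.0857 0.1687] yaw 2.4 w 0.0076 F [-0.5 -0.3 -2. ] g 39.5 q1,q6 [ 2. 89.]
  shift [ -0.06  -0.13 -12.13] rot [ 0.01 -0.01  0.06] tilt from down 0.02
```

{"api": "servo_tool", "payload": {"increments": [[0,0,-2,0,0,0,1],[0,0,-3,0,0,0,1],[0,0,-3,0,0,0,1],[0,0,-3,0,0,0,1],[0,0,-2,0,0,0,1]]}}

```text
clock: 15.9
position: [0.6167, 0.0857, 0.3014]
ee_rot: [0.0, 1.0, 0.021, 0.002]
contact_force: [0.3, -0.4, -1.3]
width: 0.0081
gripper_force: 39.4
```

{"api": "servo_tool", "payload": {"increments": [[0,3,0,0,0,2.4,1],[0,4,0,0,0,2.4,1],[0,5,0,0,0,2.4,1],[0,5,0,0,0,0,1],[0,5,0,0,0,0,1]]}}

```text
clock: 16.4
position: [0.6064, -0.1355, 0.2988]
ee_rot: [0.0, 0.999, -0.042, 0.001]
contact_force: [1.1, -0.6, -1.6]
width: 0.0081
gripper_force: 39.4
```

{"api": "servo_tool", "payload": {"increments": [[0,5,0,0,0,0,1],[0,5,0,0,0,0,1],[0,4,0,0,0,0,1],[0,3,0,0,0,0,1],[0,2,0,0,0,0,1]]}}

```text
clock: 16.9
position: [0.5901, -0.3258, 0.2983]
ee_rot: [0.0, 0.999, -0.043, 0.0]
contact_force: [1.4, 0.7, -1.4]
width: 0.0077
gripper_force: 39.4
```

```bash
cat > held.py <<'E'
from ub import *
import sys
I=snap(sys.argv[1]); sd=int(sys.argv[2])
s=manip.get_state(); p=s['position']; yaw=-.0845
B=np.array([.6073,-.2142,.102]); S=B+R.from_euler('z',yaw).apply([0,[.115,.048,-.048,-.115][sd-1],0])
for cams in (("side","top"),("side",)):
    x,c,m=fitu(I,p-[0,0,.004],yaw=yaw,cams=cams); print(cams,"bolt",np.round(x,4),round(c,2),m,"minus TCP",np.round(x[:3]-p,4))
print("saddle",np.round(S,4))
go([S[0],S[1],.25],-4.84)
E
python3 held.py h1 4
```

```text
('side', 'top') bolt [ 0.589  -0.3266  0.2933 -0.2026  0.0983] 12.13 {'side': 222, 'top': 638} minus TCP [-0.0012 -0.0008 -0.0045]
('side',) bolt [ 0.5912 -0.3297  0.2906 -0.0528 -0.026 ] 2.11 {'side': 222} minus TCP [ 0.001  -0.0039 -0.0071]
saddle [ 0.5976 -0.3288  0.102 ]
t 17.0 pos [ 0.5902 -0.3258  0.2978] yaw -5.0 w 0.0081 F [ 0.6  0.2 -1.5] g 39.4 q1,q6 [-35.  60.]
  shift [0.76 0.23 4.78] rot [ 0.06  0.   -0.18] tilt from down 0.06
```

```bash
python3 - <<'E'
import cv2,numpy as np
s=cv2.imread("pics/side_h1.png")
cv2.imwrite("pics/m4.png",cv2.resize(s[20:270,220:470],(600,600)))
E
```

```text
(no output)
```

View pics/m4.png

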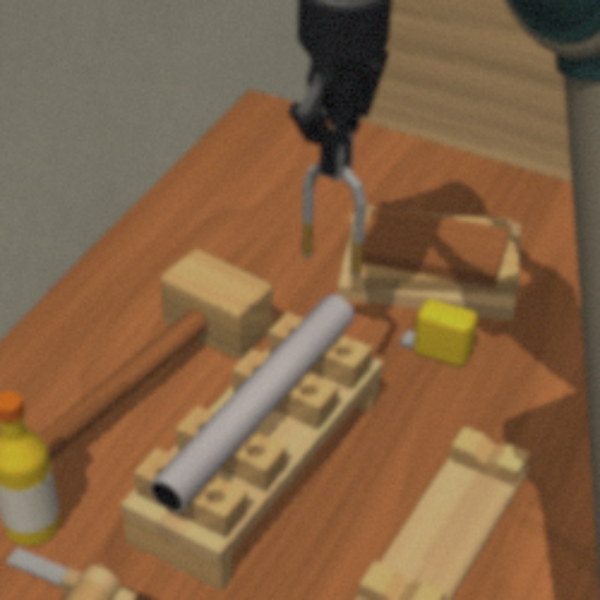

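{"api": "servo_tool", "payload": {"increments": [[0.71,0.25,1,0,0,-0.2,1],[0,0,1.5,0,0,0,1],[0,0,1,0,0,0,1],[0,0,1,0,0,0,1],[0,0,0.5,0,0,0,1]]}}

```text
clock: 17.5
position: [0.5975, -0.3249, 0.2464]
ee_rot: [-0.001, 0.999, -0.04, -0.001]
contact_force: [-0.1, 0.2, -1.3]
width: 0.0082
gripper_force: 39.4
```

```bash
python3 held.py h2 4
```

```text
('side', 'top') bolt [ 0.5983 -0.3275  0.239  -0.1718  0.1292] 15.49 {'side': 363, 'top': 646} minus TCP [ 0.0008 -0.0021 -0.0079]
('side',) bolt [ 0.5915 -0.3205  0.2455 -0.1692  0.2007] 4.14 {'side': 363} minus TCP [-0.0059  0.0049 -0.0014]
saddle [ 0.5976 -0.3288  0.102 ]
t 17.6 pos [ 0.5974 -0.3254  0.2469] yaw -4.6 w 0.008 F [ 0.5 -0.5 -1.5] g 39.4 q1,q6 [-34.  60.]
  shift [ 0.04  0.34 -0.31] rot [-0.05  0.08  0.24] tilt from down 0.1
```

{"api": "servo_tool", "payload": {"increments": [[0.03,0.34,1,0,0,0.2,1],[0,0,1,0,0,0,1],[0,0,1,0,0,0,1],[0,0,1,0,0,0,1],[0,0,0.5,0,0,0,1]]}}

```text
clock: 18.1
position: [0.597, -0.3293, 0.201]
ee_rot: [-0.001, 0.999, -0.042, -0.001]
contact_force: [0.2, 0.4, -2.1]
width: 0.0082
gripper_force: 39.4
```

```bash
python3 held.py h3 4
```

```text
('side', 'top') bolt [ 0.5974 -0.3331  0.1862 -0.3063  0.1195] 20.23 {'side': 542, 'top': 609} minus TCP [ 0.0003 -0.0038 -0.0152]
('side',) bolt [ 0.5976 -0.3413  0.1789 -0.4085  0.1266] 8.15 {'side': 542} minus TCP [ 0.0006 -0.0119 -0.0225]
saddle [ 0.5976 -0.3288  0.102 ]
t 18.2 pos [ 0.5971 -0.3294  0.2014] yaw -4.8 w 0.0078 F [-0.1  0.1 -1.6] g 39.4 q1,q6 [-35.  60.]
  shift [ 0.04 -0.07 -4.86] rot [-0.06  0.12 -0.  ] tilt from down 0.13
```

Well aligned by kinematics; continue down gently, checking forces.

{"api": "servo_tool", "payload": {"increments": [[0.04,-0.05,0.3,0,0,0,1],[0,0,0.3,0,0,0,1],[0,0,0.3,0,0,0,1],[0,0,0.3,0,0,0,1],[0,0,0.3,0,0,0,1]]}}

```text
clock: 18.7
position: [0.598, -0.3292, 0.1877]
ee_rot: [0.0, 0.999, -0.042, 0.0]
contact_force: [0.3, 0.4, -1.0]
width: 0.0081
gripper_force: 39.4
```

```bash
python3 - <<'E'
from h import *
I=snap("h4")
s=I["side"][:,:,::-1]; t=I["top"][:,:,::-1]
M=np.zeros((600,800,3),np.uint8)
M[:,:500]=cv2.resize(s[100:220,300:400],(500,600),interpolation=cv2.INTER_CUBIC)
M[:300,500:]=cv2.resize(t[180:260,370:450],(300,300))
cv2.imwrite("pics/m5.png",M); go([.5976,-.3288,.13],-4.84)
E
```

```text
t 18.8 pos [ 0.5978 -0.3291  0.1872] yaw -4.8 w 0.0078 F [ 0.2  0.6 -1.3] g 39.4 q1,q6 [-35.  60.]
  shift [-0.02 -0.02  5.72] rot [-0.02  0.05 -0.  ] tilt from down 0.05
```

View pics/m5.png

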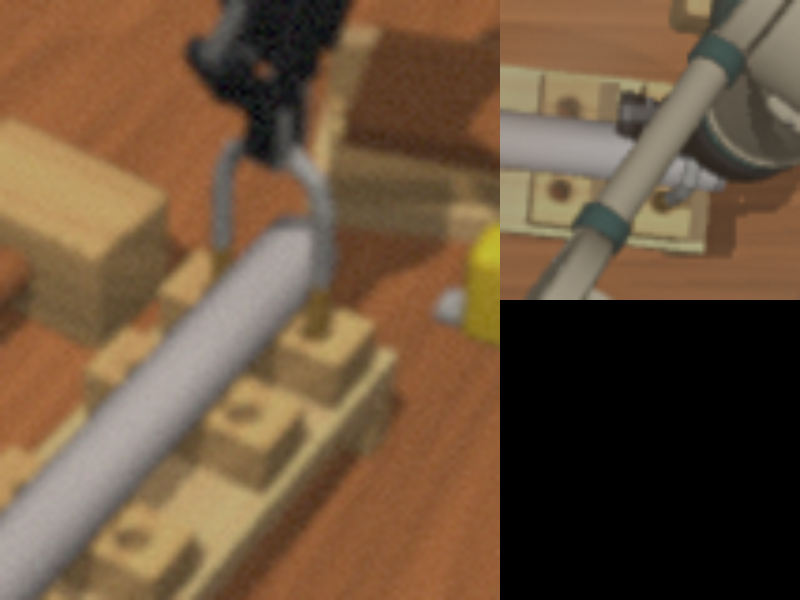

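The near leg enters its hole cleanly (crop 320,325), no contact force. Continue down.

{"api": "servo_tool", "payload": {"increments": [[0,0,1,0,0,0,1],[0,0,1,0,0,0,1],[0,0,1,0,0,0,1],[0,0,1,0,0,0,1],[0,0,0.7,0,0,0,1]]}}

```text
clock: 19.3
position: [0.5975, -0.3288, 0.1392]
ee_rot: [-0.0, 0.999, -0.042, -0.001]
contact_force: [-0.1, 0.5, -0.6]
width: 0.0076
gripper_force: 39.5
```

{"api": "servo_tool", "payload": {"increments": [[0,0,0.3,0,0,0,1],[0,0,0.3,0,0,0,1],[0,0,0.3,0,0,0,1],[0,0,0,0,0,0,1],[0,0,0,0,0,0,1]]}}

```text
clock: 19.8
position: [0.5982, -0.3293, 0.1321]
ee_rot: [0.0, 0.999, -0.042, 0.0]
contact_force: [-0.1, 0.0, -1.4]
width: 0.008
gripper_force: 39.5
```

{"api": "servo_tool", "payload": {"increments": [[0,0,0.15,0,0,0,1],[0,0,0,0,0,0,1],[0,0,0,0,0,0,0.5],[0,0,0,0,0,0,0.5],[0,0,0,0,0,0,0.5]]}}

```text
clock: 20.3
position: [0.5982, -0.3294, 0.1307]
ee_rot: [0.0, 0.999, -0.042, 0.0]
contact_force: [0.5, 1.1, 0.3]
width: 0.0213
gripper_force: 0.0
```

{"api": "servo_tool", "payload": {"increments": [[0,0,-0.5,0,0,0,0.5],[0,0,-2,0,0,0,0.5],[0,0,-3,0,0,0,0],[0,0,-4,0,0,0,0],[0,0,-4,0,0,0,0]]}}

```text
clock: 20.8
position: [0.5978, -0.3291, 0.2668]
ee_rot: [-0.0, 0.999, -0.042, -0.0]
contact_force: [0.5, 0.1, 0.4]
width: 0.0431
gripper_force: 0.0
```

{"api": "servo_tool", "payload": {"increments": [[0,-4,0,0,0,-2.4,0],[0,-5,0,0,0,-2.4,0],[0,-5,0,0,0,-2.4,0],[0,-5,0,0,0,0,0],[0,-5,0,0,0,0,0]]}}

```text
clock: 21.3
position: [0.5993, -0.0877, 0.266]
ee_rot: [0.0, 1.0, 0.02, 0.001]
contact_force: [0.2, -0.3, 0.3]
width: 0.0425
gripper_force: 0.0
```

```bash
python3 - <<'E'
from ub import *
I=snap("h5")
print("placed:",fitu(I,np.array([.5976,-.3288,.126]),yaw=-.0845,z=.126))
S=[d['at'] for d in finder.tip_of("ubolt1","side")];T=[d['at'] for d in finder.tip_of("ubolt1","top")]
for a in S:
    for b in T:
        X,e=tri(a,b)
        if e<6: print("det",np.round(X,4),round(e,1))
for g in ([.612,.1605,.128],[.607,.3137,.128]):
    for k in (('side','top'),('top',)):
        x,c,m=fitu(I,np.array(g),yaw=.04,z=.128,cams=k); print(k,np.round(x,4),round(c,3),m)
s=I["side"][:,:,::-1]
M=np.zeros((600,800,3),np.uint8)
M[:,:400]=cv2.resize(s[100:250,290:390],(400,600)); M[:400,400:]=cv2.resize(s[230:430,140:340],(400,400))
cv2.imwrite("pics/m6.png",M); go([.6115,.1605,.17],2.3)
E
```

```text
placed: (array([ 0.58739962, -0.33265965,  0.12776083, -0.39188521,  0.28756734]), np.float64(18.01549008366426), {'side': 741, 'top': 404})
det [0.6091 0.3129 0.1141] 2.6
det [0.6064 0.1628 0.1426] 0.0
('side', 'top') [ 0.6133  0.1606  0.1289  0.089  -0.0265] 3.769 {'side': 273, 'top': 141}
('top',) [ 0.6138  0.1618  0.1279  0.1668 -0.0329] 2.069 {'top': 141}
('side', 'top') [ 0.6082  0.3136  0.1277 -0.003  -0.0809] 3.81 {'side': 296, 'top': 180}
('top',) [ 0.6052  0.3138  0.1284  0.0624 -0.281 ] 1.679 {'top': 180}
t 21.5 pos [ 0.5995 -0.0883  0.2661] yaw 2.5 w 0.0427 F [ 0.3  0.8 -0.1] g 0.0 q1,q6 [-15.  73.]
  shift [  2.28 -24.82   9.59] rot [ 0.06 -0.06  0.22] tilt from down 0.09
```

View pics/m6.png

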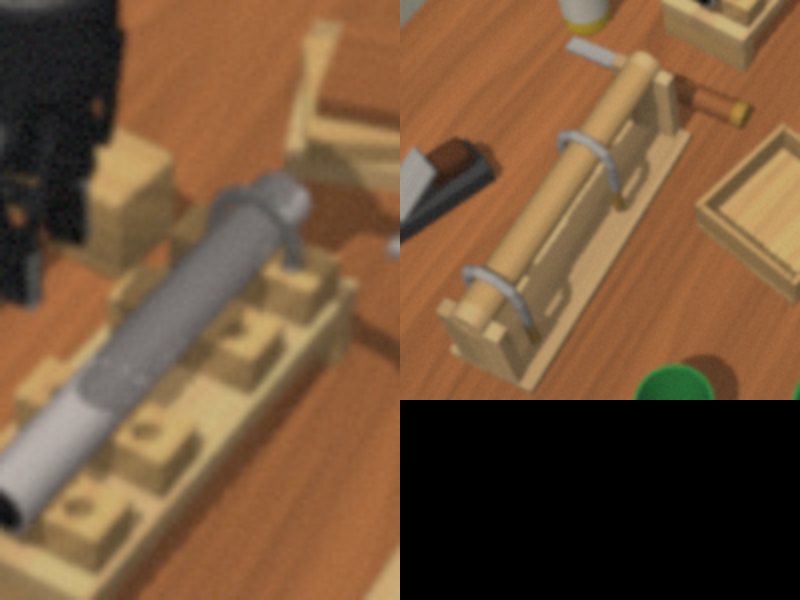

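Saddle 4's U-bolt is home (crop 255,220); two remain at (590,165) and (505,300) of the right pane. Next: the one at y≈0.161.

{"api": "servo_tool", "payload": {"increments": [[0.3,-4,0,0,0,0,0],[0.5,-5,0,0,0,0,0],[0.5,-5,0,0,0,0,0],[0.5,-5,0,0,0,0,0],[0.5,-4,0,0,0,0,0]]}}

```text
clock: 22.0
position: [0.6137, 0.1413, 0.2655]
ee_rot: [0.0, 1.0, 0.02, 0.0]
contact_force: [0.4, 0.9, -0.2]
width: 0.043
gripper_force: 0.0
```

{"api": "servo_tool", "payload": {"increments": [[0.05,-1.8,1,0,0,0.2,0],[0,0,3,0,0,0,0],[0,0,3,0,0,0,0],[0,0,2,0,0,0,0],[0,0,0,0,0,0,0]]}}

```text
clock: 22.5
position: [0.6114, 0.1566, 0.1719]
ee_rot: [0.001, 1.0, 0.018, -0.003]
contact_force: [-0.3, -0.2, -0.7]
width: 0.0426
gripper_force: 0.0
```

```bash
python3 -c "
from h import *
go([.6125,.161,.1325],2.3)"
```

```text
t 22.5 pos [0.6114 0.1566 0.1719] yaw 2.1 w 0.0426 F [-0.3 -0.2 -0.7] g 0.0 q1,q6 [ 8. 96.]
  shift [ 0.15 -0.44  3.94] rot [ 0.09  0.38 -0.24] tilt from down 0.39
```

{"api": "servo_tool", "payload": {"increments": [[0.1,-0.4,1,0,0.2,-0.2,0.2],[0,0,1.5,0,0,0,0.4],[0,0,1,0,0,0,0.6],[0,0,0,0,0,0,0.6],[0,0,0,0,0,0,0.6]]}}

```text
clock: 23.0
position: [0.6142, 0.1625, 0.1409]
ee_rot: [-0.0, 1.0, 0.02, 0.002]
contact_force: [-0.4, -0.5, 0.7]
width: 0.0171
gripper_force: 0.0
```

```bash
python3 -c "
from h import *
go([.6125,.161,.1325],2.3)"
```

```text
t 23.0 pos [0.6142 0.1625 0.1409] yaw 2.3 w 0.0171 F [-0.4 -0.5  0.7] g 0.0 q1,q6 [ 9. 96.]
  shift [-0.18  0.14  0.84] rot [ 0.   -0.26  0.05] tilt from down 0.26
```

{"api": "servo_tool", "payload": {"increments": [[-0.1,0.05,0.4,0,-0.2,0,0.6],[0,0,0.42,0,0,0,0.6],[0,0,0,0,0,0,0.6],[0,0,0,0,0,0,1],[0,0,0,0,0,0,1]]}}

```text
clock: 23.5
position: [0.6129, 0.162, 0.1325]
ee_rot: [0.0, 1.0, 0.021, 0.0]
contact_force: [0.4, -0.9, 2.2]
width: 0.0082
gripper_force: 40.1
```

{"api": "servo_tool", "payload": {"increments": [[0,0,0,0,0,0,1],[0,0,0,0,0,0,1],[0,0,-1,0,0,0,1],[0,0,-1,0,0,0,1],[0,0,-1,0,0,0,1]]}}

```text
clock: 24.0
position: [0.6126, 0.1621, 0.1627]
ee_rot: [-0.0, 1.0, 0.021, -0.0]
contact_force: [-0.3, 0.4, -1.3]
width: 0.0082
gripper_force: 39.4
```

{"api": "servo_tool", "payload": {"increments": [[0,0,-2,0,0,0,1],[0,0,-3,0,0,0,1],[0,0,-3,0,0,0,1],[0,0,-3,0,0,0,1],[0,0,-2,0,0,0,1]]}}

```text
clock: 24.5
position: [0.6132, 0.1623, 0.2955]
ee_rot: [-0.0, 1.0, 0.021, 0.002]
contact_force: [0.4, 0.5, -1.1]
width: 0.0079
gripper_force: 39.3
```

```bash
python3 -c "
from ub import *
I=snap('h6'); p=manip.get_state()['position']
for c in (('side',),('side','top')): 
  x,k,m=fitu(I,p-[0,0,.005],yaw=.04,cams=c); print(np.round(x,4),k,np.round(x[:3]-p,4))
go([.6033,-.262,.3],-4.84)"
```

```text
[ 0.6107  0.162   0.2914  0.1147 -0.0085] 5.839788412494462 [-0.0036 -0.0004 -0.005 ]
[ 0.6057  0.1695  0.3029  0.1429 -0.0558] 12.951291651551305 [-0.0085  0.0071  0.0065]
t 24.6 pos [0.6143 0.1624 0.2965] yaw 2.4 w 0.0081 F [ 0.5  0.2 -2. ] g 39.4 q1,q6 [ 9. 96.]
  shift [-2.84 42.36 -0.41] rot [-0.08 -0.45  7.2 ] tilt from down 0.46
```

{"api": "servo_tool", "payload": {"increments": [[-0.5,3,-0.1,0,0,2.4,1],[0,4,0,0,0,2.4,1],[0,5,0,0,0,2.4,1],[0,5,0,0,0,0,1],[0,5,0,0,0,0,1]]}}

```text
clock: 25.1
position: [0.5973, -0.0592, 0.2917]
ee_rot: [-0.0, 0.999, -0.042, -0.001]
contact_force: [0.5, -0.3, -2.3]
width: 0.0081
gripper_force: 39.4
```

{"api": "servo_tool", "payload": {"increments": [[0,5,0,0,0,0,1],[0,5,0,0,0,0,1],[0,5,0,0,0,0,1],[0,3,0,0,0,0,1],[0,2,0,0,0,0,1]]}}

```text
clock: 25.6
position: [0.5803, -0.2594, 0.2915]
ee_rot: [-0.0, 0.999, -0.043, -0.001]
contact_force: [-0.3, 1.0, -1.9]
width: 0.008
gripper_force: 39.4
```

{"api": "servo_tool", "payload": {"increments": [[0,0,0,0,0,0,1],[0,0,0,0,0,0,1],[0,0,0,0,0,0,1],[0,0,0,0,0,0,1],[0,0,0,0,0,0,1]]}}

```text
clock: 26.1
position: [0.5817, -0.2557, 0.2934]
ee_rot: [-0.0, 0.999, -0.041, 0.0]
contact_force: [-0.2, -0.3, -0.9]
width: 0.0083
gripper_force: 39.4
```

```bash
python3 held.py h7 3
```

```text
('side', 'top') bolt [ 0.5853 -0.269   0.2749  0.0764  0.1814] 21.29 {'side': 520, 'top': 549} minus TCP [ 0.0037 -0.0129 -0.0184]
('side',) bolt [ 0.5685 -0.2389  0.3023 -0.172   0.0957] 8.57 {'side': 520} minus TCP [-0.0131  0.0173  0.0089]
saddle [ 0.6032 -0.262   0.102 ]
t 26.2 pos [ 0.5816 -0.2561  0.2933] yaw -4.8 w 0.0083 F [ 0.6 -1.  -0.9] g 39.4 q1,q6 [-30.  65.]
  shift [2.2  0.41 4.34] rot [ 0.01 -0.02  0.07] tilt from down 0.02
```

{"api": "servo_tool", "payload": {"increments": [[1,0.2,1,0,0,0,1],[1.2,0.2,2,0,0,0,1],[0,0,2,0,0,0,1],[0,0,2,0,0,0,1],[0,0,1.3,0,0,0,1]]}}

```text
clock: 26.7
position: [0.6029, -0.2626, 0.2074]
ee_rot: [-0.001, 0.999, -0.042, -0.001]
contact_force: [0.5, -0.1, -1.9]
width: 0.008
gripper_force: 39.4
```

{"api": "servo_tool", "payload": {"increments": [[0,0,0,0,0,0,1],[0,0,0,0,0,0,1],[0,0,0,0,0,0,1],[0,0,0,0,0,0,1],[0,0,0,0,0,0,1]]}}

```text
clock: 27.2
position: [0.6034, -0.2631, 0.2111]
ee_rot: [0.0, 0.999, -0.042, 0.001]
contact_force: [-0.0, -0.1, -1.7]
width: 0.0082
gripper_force: 39.4
```

```bash
cat > crop.py <<'E'
from ub import *
import sys
sd=int(sys.argv[1]); I=snap(sys.argv[2]); off=float(sys.argv[3]) if len(sys.argv)>3 else 0
S=np.array([.6073,-.2142,.102])+R.from_euler('z',-.0845).apply([0,[.115,.048,-.048,-.115][sd-1],0])
st=manip.get_state(); p=st['position']
P=U@R.from_euler('z',-.0845).as_matrix().T+p+[off,0,-.005]
s=cv2.resize(I["side"][:,:,::-1],None,fx=5,fy=5,interpolation=cv2.INTER_CUBIC)
q=(proj("side",P)+.5)*5
for a in q[::2]: cv2.circle(s,tuple(int(v) for v in a),2,(0,0,255),-1)
for sx in(1,-1):
    h=(proj("side",S+R.from_euler('z',-.0845).apply([sx*.027,0,-.014]))[0]+.5)*5; cv2.circle(s,tuple(int(v) for v in h),3,(255,0,0),-1)
c=q.mean(0).astype(int); x0,y0=c[0]-275,c[1]-270
cv2.imwrite("pics/crop_%s.png"%sys.argv[2],s[y0:y0+600,x0:x0+550]); go([S[0],S[1],.1325],-4.84)
E
python3 crop.py 3 h8
```

```text
t 27.3 pos [ 0.6032 -0.263   0.2107] yaw -4.8 w 0.008 F [-0.6  0.2 -2.1] g 39.4 q1,q6 [-30.  65.]
  shift [-0.01 -0.1   7.82] rot [ 0.03 -0.06 -0.  ] tilt from down 0.07
```

View pics/crop_h8.png

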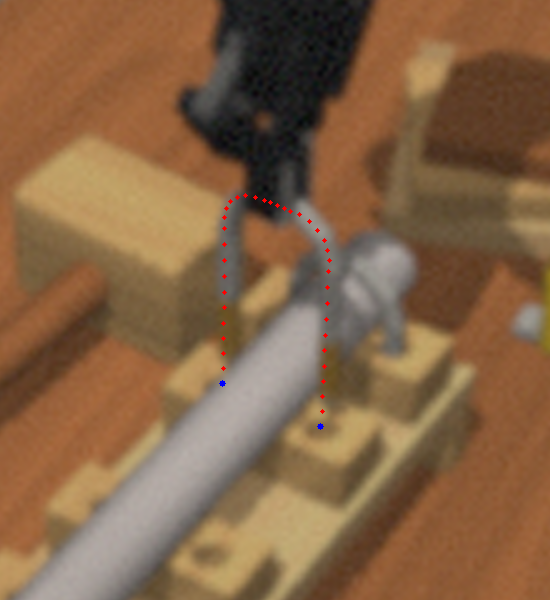

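Overlay: the bolt's legs lie ~1.5 px right of the model (bolt ≈2–3 mm toward −x in the grip); correct +2 mm x, then descend.

{"api": "servo_tool", "payload": {"increments": [[0.2,-0.1,0.5,0,0,0,1],[0,0,0.5,0,0,0,1],[0,0,0.4,0,0,0,1],[0,0,0.4,0,0,0,1],[0,0,0.4,0,0,0,1]]}}

```text
clock: 27.8
position: [0.605, -0.2619, 0.1875]
ee_rot: [-0.0, 0.999, -0.042, -0.0]
contact_force: [-0.4, -0.0, -2.3]
width: 0.0079
gripper_force: 39.4
```

{"api": "servo_tool", "payload": {"increments": [[0,0,0.4,0,0,0,1],[0,0,0.4,0,0,0,1],[0,0,0,0,0,0,1],[0,0,0,0,0,0,1],[0,0,0,0,0,0,1]]}}

```text
clock: 28.3
position: [0.6052, -0.2621, 0.1803]
ee_rot: [0.0, 0.999, -0.042, 0.0]
contact_force: [-0.8, 1.0, -1.6]
width: 0.0083
gripper_force: 39.3
```

{"api": "servo_tool", "payload": {"increments": [[0,0,0.8,0,0,0,1],[0,0,0.8,0,0,0,1],[0,0,0.8,0,0,0,1],[0,0,0.8,0,0,0,1],[0,0,0.8,0,0,0,1]]}}

```text
clock: 28.8
position: [0.6049, -0.262, 0.1391]
ee_rot: [-0.0, 0.999, -0.042, -0.0]
contact_force: [0.5, 0.3, -1.1]
width: 0.008
gripper_force: 39.4
```

{"api": "servo_tool", "payload": {"increments": [[0,0,0.4,0,0,0,1],[0,0,0.3,0,0,0,1],[0,0,0.2,0,0,0,1],[0,0,0,0,0,0,1],[0,0,0,0,0,0,1]]}}

```text
clock: 29.3
position: [0.6053, -0.2621, 0.1314]
ee_rot: [0.0, 0.999, -0.042, 0.0]
contact_force: [1.2, 0.7, -1.0]
width: 0.0075
gripper_force: 39.4
```

{"api": "servo_tool", "payload": {"increments": [[0,0,0,0,0,0,0.5],[0,0,0,0,0,0,0.5],[0,0,0,0,0,0,0.5],[0,0,0,0,0,0,0.5],[0,0,0,0,0,0,0.5]]}}

```text
clock: 29.8
position: [0.6051, -0.2621, 0.1312]
ee_rot: [0.0, 0.999, -0.042, 0.0]
contact_force: [0.3, -0.1, -0.9]
width: 0.021
gripper_force: 0.0
```

{"api": "servo_tool", "payload": {"increments": [[0,0,-0.5,0,0,0,0.5],[0,0,-2,0,0,0,0.5],[0,0,-3,0,0,0,0],[0,0,-4,0,0,0,0],[0,0,-4,0,0,0,0]]}}

```text
clock: 30.3
position: [0.6048, -0.2619, 0.2675]
ee_rot: [-0.0, 0.999, -0.042, -0.0]
contact_force: [0.9, -0.8, 0.3]
width: 0.0427
gripper_force: 0.0
```

{"api": "servo_tool", "payload": {"increments": [[0,-4,0,0,0,-2.4,0],[0,-5,0,0,0,-2.4,0],[0,-5,0,0,0,-2.4,0],[0,-5,0,0,0,0,0],[0,-5,0,0,0,0,0]]}}

```text
clock: 30.8
position: [0.6063, -0.0205, 0.2666]
ee_rot: [0.0, 1.0, 0.02, 0.0]
contact_force: [0.6, -0.2, 0.1]
width: 0.0427
gripper_force: 0.0
```

```bash
python3 - <<'E'
from ub import *
I=snap("h9")
S=[d['at'] for d in finder.tip_of("ubolt1","side")];T=[d['at'] for d in finder.tip_of("ubolt1","top")]
for a in S:
    for b in T:
        X,e=tri(a,b)
        if e<6: print("det",np.round(X,4),round(e,1))
for k in (('side','top'),('top',),('side',)):
        x,c,m=fitu(I,np.array([.607,.3137,.128]),yaw=.04,z=.128,cams=k); print(k,np.round(x,4),round(c,3),m)
print("cup",[np.round(d['at']) for d in finder.tip_of("cup","side")])
s=I["side"][:,:,::-1]
M=np.zeros((600,800,3),np.uint8)
M[:,:400]=cv2.resize(s[100:250,290:390],(400,600)); M[:400,400:]=cv2.resize(s[280:480,140:340],(400,400))
cv2.imwrite("pics/m9.png",M); go([.607,.3137,.2],2.3)
E
```

```text
det [0.6087 0.3124 0.1219] 0.9
det [ 0.597  -0.2546  0.1414] 0.5
det [ 0.6039 -0.3373  0.1194] 0.9
('side', 'top') [ 0.6082  0.3135  0.1278 -0.0032 -0.0787] 3.908 {'side': 301, 'top': 178}
('top',) [ 0.6052  0.3138  0.1283  0.0627 -0.2808] 1.686 {'top': 178}
('side',) [ 0.6074  0.3136  0.1281  0.0532 -0.0228] 1.604 {'side': 301}
cup [array([359., 443.]), array([282., 436.]), array([314., 196.]), array([326., 187.])]
t 31.05 pos [ 0.6066 -0.0224  0.2665] yaw 2.4 w 0.0431 F [ 0.3 -0.6 -0.6] g 0.0 q1,q6 [-9. 79.]
  shift [  1.45 -33.59   6.61] rot [ 0.07 -0.04  0.11] tilt from down 0.08
```

View pics/m9.png

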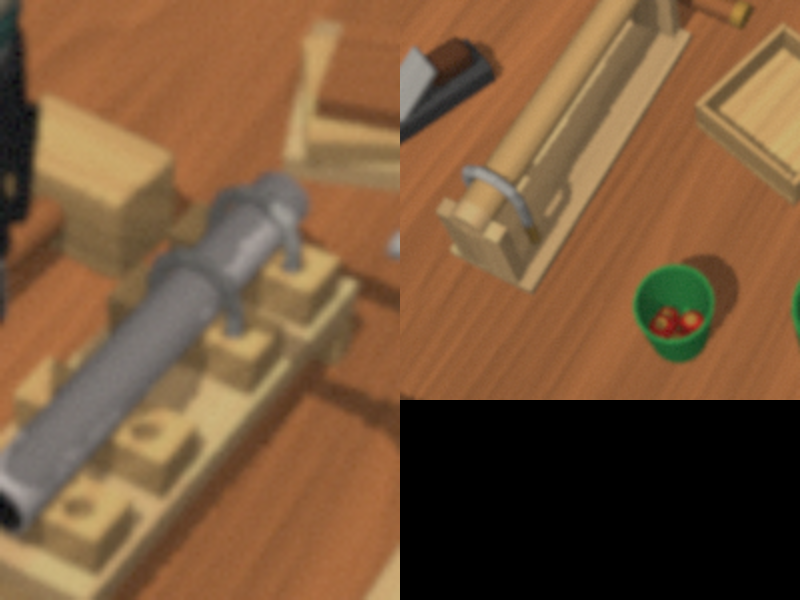

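Both bolts home (saddles 3, 4). Third bolt at pane (500,195), still at y≈0.3136.

{"api": "servo_tool", "payload": {"increments": [[0.2,-4,0,0,0,0,0.4],[0.3,-5,0,0,0,0,0.4],[0.3,-5,0,0,0,0,0.4],[0.3,-5,0,0,0,0,0.4],[0.3,-5,0,0,0,0,0.4]]}}

```text
clock: 31.55
position: [0.6116, 0.2174, 0.2662]
ee_rot: [0.0, 1.0, 0.019, 0.0]
contact_force: [1.2, -0.5, 0.5]
width: 0.0256
gripper_force: 0.0
```

{"api": "servo_tool", "payload": {"increments": [[0,-5,0,0,0,0,0.4],[0,-3.6,0,0,0,0,0.4],[0,-1,1,0,0,0,0.4],[0,0,3,0,0,0,0.4],[0,0,2,0,0,0,0.4]]}}

```text
clock: 32.05
position: [0.6071, 0.3117, 0.204]
ee_rot: [0.001, 1.0, 0.02, -0.001]
contact_force: [-0.5, -0.8, 0.4]
width: 0.0251
gripper_force: 0.0
```

{"api": "servo_tool", "payload": {"increments": [[0,0,0,0,0,0,0.4],[0,0,0,0,0,0,0.4],[0,0,0,0,0,0,0.4],[0,0,0,0,0,0,0.4],[0,0,0,0,0,0,0.4]]}}

```text
clock: 32.55
position: [0.6073, 0.3135, 0.2073]
ee_rot: [-0.0, 1.0, 0.02, 0.001]
contact_force: [0.9, 0.2, -0.7]
width: 0.0255
gripper_force: 0.0
```

```bash
python3 -c "
from h import *
go([.6070,.3138,.1328],2.3)"
```

```text
t 32.55 pos [0.6073 0.3135 0.2073] yaw 2.3 w 0.0255 F [ 0.9  0.2 -0.7] g 0.0 q1,q6 [ 21. 109.]
  shift [-0.04 -0.03  7.45] rot [-0.03 -0.12  0.04] tilt from down 0.12
```

{"api": "servo_tool", "payload": {"increments": [[0,0,2,0,0,0,0.4],[0,0,2,0,0,0,0.4],[0,0,2,0,0,0,0.4],[0,0,1,0,0,0,0.5],[0,0,0.45,0,0,0,0.6]]}}

```text
clock: 33.05
position: [0.606, 0.3135, 0.132]
ee_rot: [0.0, 1.0, 0.021, -0.001]
contact_force: [-5.3, -1.7, 16.9]
width: 0.0171
gripper_force: 7.8
```

{"api": "servo_tool", "payload": {"increments": [[0,0,0,0,0,0,0.6],[0,0,0,0,0,0,0.6],[0,0,0,0,0,0,1],[0,0,0,0,0,0,1],[0,0,0,0,0,0,1]]}}

```text
clock: 33.55
position: [0.6073, 0.3138, 0.1324]
ee_rot: [-0.0, 1.0, 0.021, 0.001]
contact_force: [-0.5, -0.4, 3.4]
width: 0.0079
gripper_force: 40.2
```

{"api": "servo_tool", "payload": {"increments": [[0,0,0,0,0,0,1],[0,0,0,0,0,0,1],[0,0,-1,0,0,0,1],[0,0,-1,0,0,0,1],[0,0,-1,0,0,0,1]]}}

```text
clock: 34.05
position: [0.6064, 0.3136, 0.1619]
ee_rot: [0.0, 1.0, 0.021, -0.0]
contact_force: [0.1, 0.7, -0.9]
width: 0.0079
gripper_force: 39.1
```

{"api": "servo_tool", "payload": {"increments": [[0,0,-2,0,0,0,1],[0,0,-3,0,0,0,1],[0,0,-3,0,0,0,1],[0,0,-3,0,0,0,1],[0,0,-2,0,0,0,1]]}}

```text
clock: 34.55
position: [0.6071, 0.3138, 0.2949]
ee_rot: [-0.001, 1.0, 0.021, 0.002]
contact_force: [0.3, 0.5, -1.1]
width: 0.0078
gripper_force: 39.0
```

```bash
python3 -c "
from ub import *
I=snap('h10'); p=manip.get_state()['position']
x,k,m=fitu(I,p-[0,0,.005],yaw=.04,cams=('side',)); print(np.round(x,4),k,np.round(x[:3]-p,4))
go([.617,-.0996,.295],-4.84)"
```

```text
[ 0.5977  0.321   0.2982  0.209  -0.0062] 6.967117994188518 [-0.0104  0.0067  0.0021]
t 34.65 pos [0.608  0.3142 0.296 ] yaw 2.4 w 0.0079 F [ 1.   0.6 -1.3] g 39.1 q1,q6 [ 22. 109.]
  shift [-8.100e-01  4.139e+01 -1.000e-02] rot [-0.17 -0.41  7.2 ] tilt from down 0.45
```

{"api": "servo_tool", "payload": {"increments": [[0,3,-0.1,0,0,2.4,1],[0,4,0,0,0,2.4,1],[0.5,5,0,0,0,2.4,1],[0.5,5,0,0,0,0,1],[0.5,5,0,0,0,0,1]]}}

```text
clock: 35.15
position: [0.6113, 0.0921, 0.291]
ee_rot: [0.0, 0.999, -0.042, -0.001]
contact_force: [1.2, -0.3, -1.1]
width: 0.0081
gripper_force: 39.1
```

{"api": "servo_tool", "payload": {"increments": [[0.5,5,0,0,0,0,1],[0.5,5,0,0,0,0,1],[0.5,4,0,0,0,0,1],[0,3,0,0,0,0,1],[0,2,0,0,0,0,1]]}}

```text
clock: 35.65
position: [0.6101, -0.0989, 0.2909]
ee_rot: [0.0, 0.999, -0.043, -0.001]
contact_force: [-0.1, 0.4, -1.3]
width: 0.0082
gripper_force: 39.1
```

{"api": "servo_tool", "payload": {"increments": [[0,0,0,0,0,0,1],[0,0,0,0,0,0,1],[0,0,0,0,0,0,1],[0,0,0,0,0,0,1],[0,0,0,0,0,0,1]]}}

```text
clock: 36.15
position: [0.6112, -0.0953, 0.2926]
ee_rot: [-0.0, 0.999, -0.041, 0.0]
contact_force: [-0.3, 0.7, -1.5]
width: 0.008
gripper_force: 39.2
```

```bash
python3 -c "
from h import *
go([.617,-.0996,.21],-4.84)"
```

```text
t 36.15 pos [ 0.6112 -0.0953  0.2926] yaw -4.8 w 0.008 F [-0.3  0.7 -1.5] g 39.2 q1,q6 [-15.  79.]
  shift [0.61 0.38 8.26] rot [-0.01 -0.    0.09] tilt from down 0.01
```

{"api": "servo_tool", "payload": {"increments": [[0.3,0.2,1,0,0,0,1],[0.3,0.2,2,0,0,0,1],[0,0,2,0,0,0,1],[0,0,2,0,0,0,1],[0,0,1.2,0,0,0,1]]}}

```text
clock: 36.65
position: [0.6163, -0.1005, 0.2082]
ee_rot: [-0.0, 0.999, -0.042, -0.001]
contact_force: [1.5, -0.2, -0.3]
width: 0.0079
gripper_force: 39.2
```

{"api": "servo_tool", "payload": {"increments": [[0,0,0,0,0,0,1],[0,0,0,0,0,0,1],[0,0,0,0,0,0,1],[0,0,0,0,0,0,1],[0,0,0,0,0,0,1]]}}

```text
clock: 37.15
position: [0.617, -0.1009, 0.2114]
ee_rot: [0.0, 0.999, -0.042, 0.001]
contact_force: [-0.1, -0.2, -2.2]
width: 0.0082
gripper_force: 39.2
```

```bash
python3 crop.py 1 h11
```

```text
t 37.25 pos [ 0.6169 -0.1009  0.2111] yaw -4.8 w 0.0079 F [ 0.3 -0.2 -1.9] g 39.2 q1,q6 [-16.  79.]
  shift [-0.01 -0.14  7.86] rot [ 0.02 -0.05 -0.01] tilt from down 0.05
```

View pics/crop_h11.png

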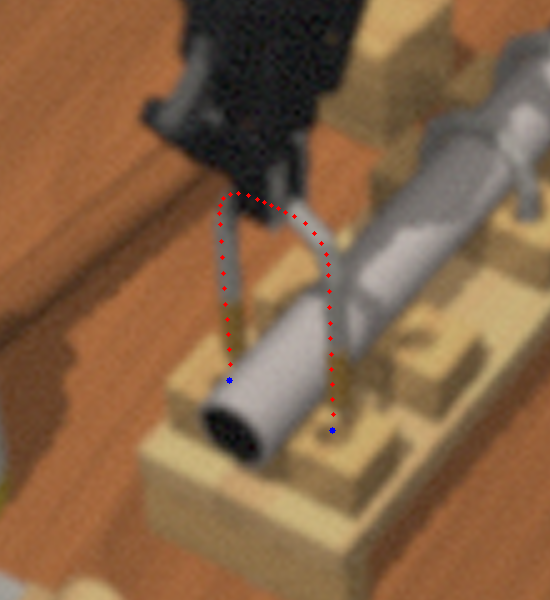

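Same ~1.5 px right offset as the previous bolt; apply +1.5 mm x, −1.4 mm tool y and descend.

{"api": "servo_tool", "payload": {"increments": [[0.15,-0.14,0.5,0,0,0,1],[0,0,0.5,0,0,0,1],[0,0,0.4,0,0,0,1],[0,0,0.4,0,0,0,1],[0,0,0.4,0,0,0,1]]}}

```text
clock: 37.75
position: [0.6183, -0.0996, 0.188]
ee_rot: [-0.0, 0.999, -0.042, -0.0]
contact_force: [-0.0, 0.7, -0.7]
width: 0.0083
gripper_force: 39.2
```

{"api": "servo_tool", "payload": {"increments": [[0,0,0.4,0,0,0,1],[0,0,0.4,0,0,0,1],[0,0,0,0,0,0,1],[0,0,0,0,0,0,1],[0,0,0,0,0,0,1]]}}

```text
clock: 38.25
position: [0.6186, -0.0997, 0.1808]
ee_rot: [0.0, 0.999, -0.042, 0.0]
contact_force: [0.0, -0.2, -1.6]
width: 0.008
gripper_force: 39.2
```

{"api": "servo_tool", "payload": {"increments": [[0,0,0.8,0,0,0,1],[0,0,0.8,0,0,0,1],[0,0,0.8,0,0,0,1],[0,0,0.8,0,0,0,1],[0,0,0.8,0,0,0,1]]}}

```text
clock: 38.75
position: [0.6182, -0.0995, 0.1395]
ee_rot: [-0.0, 0.999, -0.042, -0.0]
contact_force: [0.5, -0.1, -1.0]
width: 0.0082
gripper_force: 39.2
```

{"api": "servo_tool", "payload": {"increments": [[0,0,0.4,0,0,0,1],[0,0,0.3,0,0,0,1],[0,0,0.2,0,0,0,1],[0,0,0,0,0,0,1],[0,0,0,0,0,0,1]]}}

```text
clock: 39.25
position: [0.6186, -0.0996, 0.1319]
ee_rot: [0.0, 0.999, -0.042, 0.0]
contact_force: [-0.0, 0.5, -0.6]
width: 0.0079
gripper_force: 39.2
```

{"api": "servo_tool", "payload": {"increments": [[0,0,0,0,0,0,0.5],[0,0,0,0,0,0,0.5],[0,0,0,0,0,0,0.5],[0,0,0,0,0,0,0.5],[0,0,0,0,0,0,0.5]]}}

```text
clock: 39.75
position: [0.6185, -0.0996, 0.1317]
ee_rot: [0.0, 0.999, -0.042, 0.0]
contact_force: [0.8, 0.5, 1.0]
width: 0.0214
gripper_force: 0.0
```

{"api": "servo_tool", "payload": {"increments": [[0,0,-0.5,0,0,0,0.5],[0,0,-2,0,0,0,0.5],[0,0,-3,0,0,0,0],[0,0,-4,0,0,0,0],[0,0,-4,0,0,0,0]]}}

```text
clock: 40.25
position: [0.6181, -0.0995, 0.268]
ee_rot: [-0.0, 0.999, -0.042, -0.0]
contact_force: [-0.8, -1.1, -0.6]
width: 0.0424
gripper_force: 0.0
```

{"api": "servo_tool", "payload": {"increments": [[-3,-3,0,0,0,0,-1],[-4,-4,0,0,0,0,-1],[-4,-4,0,0,0,0,-1],[0,-4,0,0,0,0,-1],[0,0,0,0,0,0,-1]]}}

```text
clock: 40.75
position: [0.529, 0.0534, 0.2676]
ee_rot: [-0.001, 0.999, -0.04, 0.001]
contact_force: [0.2, -1.7, 0.3]
width: 0.0855
gripper_force: 0.0
```

```bash
cat > cup.py <<'E'
from h import *
a=np.linspace(0,2*np.pi,48,endpoint=False)
def cupfit(g,cams=("side","top")):
    ring=lambda r,z:np.c_[r*np.cos(a),r*np.sin(a),np.full(48,z)]
    shp=np.vstack([ring(.026,0),ring(.034,.08)])
    for n in cams:
        D=[d for d in finder.silhouettes("cup",n) if np.abs(np.array(d['box'][:2])-proj(n,[*g,.04])[0]).max()<25]
        if not D: print(n,"none"); continue
        c=cv2.convexHull(np.vstack([k for k in cv2.findContours(D[0]['region'].astype(np.uint8),0,2)[0] if cv2.contourArea(k)>15]))
        def res(q):
            h=cv2.convexHull(proj(n,shp+[q[0],q[1],0]).astype(np.float32))
            return [cv2.pointPolygonTest(h,(float(p[0][0]),float(p[0][1])),True) for p in c]
        r=least_squares(res,g,loss='soft_l1',diff_step=1e-3); print("cup",n,np.round(r.x,4),np.round(D[0]['p'],2),round(np.median(np.abs(res(r.x))),2))
E
python3 - <<'E'
from cup import *
I=snap("c1")
for l in("cup","tray"):
    D={n:[d['at'] for d in finder.tip_of(l,n)] for n in I}
    for s_ in D['side'][:4]:
        for t_ in D['top'][:4]:
            X,e=tri(s_,t_)
            if e<6: print(l,np.round(X,4),round(e,1))
cupfit([.418,.315])
# tray top rim (z=.045) corners from top mask
m=finder.silhouettes("tray","top")[0]['region'].astype(np.uint8)
c=max(cv2.findContours(m,0,2)[0],key=cv2.contourArea); b=cv2.boxPoints(cv2.minAreaRect(c)); print("tray corners",[np.round(onz("top",p,.045)[:2],3) for p in b],"centre",onz("top",b.mean(0),.045))
s=I["side"][:,:,::-1]; t=I["top"][:,:,::-1]
M=np.zeros((600,800,3),np.uint8)
M[:,:400]=cv2.resize(s[100:250,290:390],(400,600)); M[:300,400:]=cv2.resize(s[330:480,220:420],(400,300)); M[300:600,400:]=cv2.resize(t[240:390,110:310],(400,300))
cv2.imwrite("pics/m12.png",M); go([.4,.2,.25],0)
E
```

```text
cup [0.2922 0.2638 0.0586] 1.3
cup [0.4227 0.3143 0.0457] 1.9
tray [0.4307 0.0842 0.0187] 2.0
cup side [0.4228 0.3181] 0.61 0.25
cup top [0.4238 0.318 ] 0.8 0.27
tray corners [array([0.388, 0.161]), array([0.519, 0.131]), array([0.498, 0.044]), array([0.367, 0.074])] centre [0.44256951 0.10243451 0.045     ]
t 41.2 pos [0.5302 0.0482 0.2664] yaw -4.9 w 0.0849 F [ 0.2 -0.9 -0.3] g 0.0 q1,q6 [-2. 93.]
  shift [-14.27 -14.01   1.64] rot [ 0.01  0.02 -4.93] tilt from down 0.02
```

View pics/m12.png

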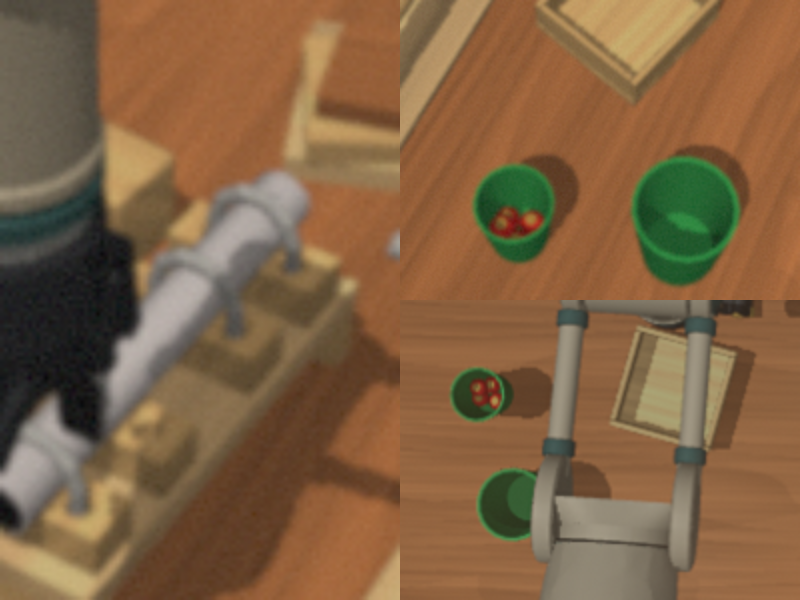

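Three U-bolts are home (saddles 1, 3, 4); small cup with balls at pane (513,210), upright and unmoved. For pouring I plan an inclined side grasp, then roll about the tool axis. First move near and test the tilt reach.

{"api": "servo_tool", "payload": {"increments": [[-2.9,-3.5,0,0,0,0,-1],[-2.9,-3.5,0,0,0,0,-1],[-2.9,-3.5,0,0,0,0,-1],[-2.9,-3.5,0,0,0,0,-1],[-2.9,-3.5,-0.5,0,0,0,-1]]}}

```text
clock: 41.7
position: [0.399, 0.2363, 0.2711]
ee_rot: [0.0, 0.999, -0.043, -0.001]
contact_force: [0.1, 0.0, 0.7]
width: 0.0854
gripper_force: 0.0
```

{"api": "servo_tool", "payload": {"increments": [[0,0,-0.2,0,0,-7,-1],[0,0,-0.2,0,0,-7,-1],[0,0,-0.2,0,0,-7,-1],[0,0,-0.2,0,0,-7,-1],[0,0,-0.2,0,0,-7,-1]]}}

```text
clock: 42.2
position: [0.4005, 0.2354, 0.2816]
ee_rot: [0.0, 0.965, 0.262, -0.0]
contact_force: [0.3, -0.1, -0.5]
width: 0.0852
gripper_force: 0.0
```

```bash
cat >> h.py <<'E'
def log():
    import json
    s=manip.get_state(); open('log.jsonl','a').write(json.dumps([s['qpos'].tolist(),s['position'].tolist(),s['ee_rot'].tolist()])+'\n')
    q=s['ee_rot']; M=R.from_quat([q[1],q[2],q[3],q[0]]).as_matrix()
    print("q",np.round(np.degrees(s['qpos']),1),"pos",np.round(s['position'],4),"toolz",np.round(M[:,2],3),"tooly",np.round(M[:,1],3))
E
python3 -c "
from h import *
log(); go([.4,.24,.28],30)"
```

```text
q [21.9  4.8 94.3 -0.  80.9 81.5] pos [0.4005 0.2354 0.2816] toolz [-0. -0. -1.] tooly [ 0.506 -0.862  0.   ]
t 42.2 pos [0.4005 0.2354 0.2816] yaw 30.4 w 0.0852 F [ 0.3 -0.1 -0.5] g 0.0 q1,q6 [22. 81.]
  shift [ 0.19 -0.42  0.16] rot [0.01 0.01 0.41] tilt from down 0.02
```

{"api": "servo_tool", "payload": {"increments": [[0,0,0,0,7,0,-1],[0,0,0,0,7,0,-1],[0,0,0,0,7,0,-1],[0,0,0,0,7,0,-1],[0,0,0,0,0,0,-1]]}}

```text
clock: 42.7
position: [0.3953, 0.2335, 0.2784]
ee_rot: [-0.063, 0.938, 0.252, 0.231]
contact_force: [-1.3, -0.9, 0.1]
width: 0.0854
gripper_force: 0.0
```

```bash
python3 -c "
from h import *
log()"
```

```text
q [ 17.1  -9.8 114.2   8.1  48.9  73.2] pos [0.3953 0.2335 0.2784] toolz [ 0.401  0.234 -0.886] tooly [ 0.501 -0.865 -0.001]
```

```bash
cat > fk.py <<'E'
from h import *
import json
def fk(P,q):
    d1,a1,e,a2,a3,L,e2=P
    Rz=lambda t:R.from_euler('z',t); Ry=lambda t:R.from_euler('y',t)
    A=Rz(q[0]); p=np.array([0,0,d1])+A.apply([a1,e,0])
    A=A*Ry(q[1]); p=p+A.apply([0,0,a2])
    A=A*Ry(q[2]); p=p+A.apply([0,0,a3])
    A=A*Rz(q[3])*Ry(q[4]); p=p+A.apply([0,e2,L])
    A=A*Rz(q[5]); return p,A
rows=[([-1.23001,.276538,1.506,1.76e-5,1.36067,-.121],[.25604,-.51435,.23853],None)]
try: rows+=[json.loads(l) for l in open('log.jsonl')]
except: pass
def fit():
    f=lambda P:np.r_[np.concatenate([fk(P,r[0])[0]-r[1] for r in rows])*1000,(np.array(P)-[.15,0,.06,.4,.35,.25,0])*5]
    r=least_squares(f,[.15,0,.06,.4,.35,.25,0]); return r.x,f(r.x)
if __name__=="__main__":
    P,e=fit(); print(np.round(P,4),np.round(e[:3*len(rows)],1))
    for r in rows[1:]:
        A=fk(P,r[0])[1].as_matrix(); print(np.round(A[:,2],3),np.round(A[:,1],3))
E
python3 fk.py
```

```text
[ 0.0698 -0.0033  0.0542  0.6192  0.4149  0.3396  0.0159] [ 0.8 -0.2  0.1 -1.   0.3  0.   0.7 -1.1 -0.2]
[-0. -0. -1.] [ 0.862  0.506 -0.   ]
[ 0.401  0.234 -0.886] [0.767 0.443 0.464]
```

{"api": "servo_tool", "payload": {"increments": [[0,0,-1,0,6,0,-1],[0,0,-1,0,6,0,-1],[0,0,-1,0,6,0,-1],[0,0,-1,0,6,0,-1],[0,0,-1,0,0,0,-1]]}}

```text
clock: 43.2
position: [0.372, 0.2214, 0.3163]
ee_rot: [-0.115, 0.873, 0.235, 0.412]
contact_force: [0.6, -0.5, -0.9]
width: 0.0855
gripper_force: 0.0
```

```bash
python3 -c "
from h import *
log()"; python3 fk.py
```

```text
q [  4.8 -23.1 129.1  38.9  32.5  39.1] pos [0.372  0.2214 0.3163] toolz [ 0.666  0.394 -0.634] tooly [ 0.505 -0.863 -0.006]
[0.0665 0.0049 0.0689 0.6339 0.4036 0.3526 0.001 ] [ 1.  -1.3  0.3 -2.5 -0.5  0.1  0.4  0.2  0.2  0.5 -1.  -0.6]
[-0. -0. -1.] [ 0.862  0.506 -0.   ]
[ 0.401  0.234 -0.886] [0.767 0.443 0.464]
[ 0.666  0.394 -0.634] [0.549 0.316 0.774]
```

```bash
cat > plan.py <<'E'
from fk import *
P,_=fit()
lo=np.array([-2.89,-.75,.22,-1.18,.11,-2.7])+.06; hi=np.array([2.89,2.08,2.7,4.32,2.71,2.7])-.06
def tool(q): p,A=fk(P,q); return p,A*R.from_euler('z',90,degrees=True)
def Rgrasp(psi,al,flip=False):
    z=np.array([np.cos(psi)*np.cos(al),np.sin(psi)*np.cos(al),-np.sin(al)]); y=np.array([np.sin(psi),-np.cos(psi),0])*(-1 if flip else 1)
    return R.from_matrix(np.c_[np.cross(y,z),y,z])
def ik(p,A,q0s):
    best=None
    for q0 in q0s:
        f=lambda q:np.r_[(tool(q)[0]-p)*20,(A.inv()*tool(q)[1]).as_rotvec()]
        r=least_squares(f,np.clip(q0,lo+.01,hi-.01),bounds=(lo,hi))
        if best is None or r.cost<best.cost: best=r
    return best.x,best.cost
CUP=np.array([.4233,.318,0]); ZG=.052; TRAY=np.array([.436,.086,.05])
seeds=[np.radians(v) for v in([5,-23,129,39,32,39],[20,0,110,0,50,80],[20,0,110,0,50,-90],[60,0,110,90,60,0],[60,0,110,90,60,-120],[20,0,110,180,40,-90])]
def gp(A,zg=ZG,cup=CUP): return cup+[0,0,zg]+A.apply([0,0,.013])
if __name__=="__main__":
    for al in(40,50,60):
        for psi in range(-20,91,15):
          for fl in(0,1):
            A=Rgrasp(np.radians(psi),np.radians(al),fl); q,c=ik(gp(A),A,seeds)
            if c>1e-5: continue
            q2,c2=ik(gp(A)-A.apply([0,0,.11]),A,[q])
            if c2>1e-5: continue
            ca=A.inv().apply([0,0,1])
            # pour: cup axis z component -> cos(130), lip centre over tray at z .13
            def f(v):
                p,B=tool(v); u=B.apply(ca); g=p-B.apply([0,0,.013]); m=g+u*(.08-ZG)
                return np.r_[(m[:2]-TRAY[:2])*10,(m[2]-.15)*10,(u[2]+.7)*5,(v-q)*.02]
            rs=[least_squares(f,np.clip(q+d,lo+.01,hi-.01),bounds=(lo,hi)) for d in(np.r_[0,0,0,0,0,2.5],np.r_[0,0,0,0,0,-2.5],np.r_[0,0,0,.5,0,-1.5],np.r_[0,0,0,-.5,0,1.5])]
            r=min(rs,key=lambda r:r.cost)
            p,B=tool(r.x); u=B.apply(ca)
            print(al,psi,fl,"qg",np.degrees(q).round(),"pour",np.degrees(r.x).round(),"u",u.round(2),"toolz",B.as_matrix()[:,2].round(2),"tcp",p.round(2))
E
python3 plan.py
```

```text
40 55 0 qg [  7.  19. 150. 124.  43. -78.] pour [-35.  75. 151.  54. 111. -22.] u [ 0.49 -0.52 -0.7 ] toolz [0.34 0.68 0.65] tcp [0.43 0.11 0.18]
40 55 1 qg [  7.  19. 150. 124.  43. 102.] pour [-33.  78. 151.  52. 114. 151.] u [ 0.5  -0.51 -0.7 ] toolz [0.34 0.63 0.69] tcp [0.43 0.11 0.18]
40 70 0 qg [  1.  21. 144.  97.  46. -70.] pour [-35.  75. 151.  54. 111. -21.] u [ 0.49 -0.52 -0.7 ] toolz [0.34 0.68 0.65] tcp [0.43 0.11 0.18]
40 70 1 qg [  1.  21. 144.  97.  46. 110.] pour [-33.  78. 151.  52. 114. 151.] u [ 0.5  -0.51 -0.7 ] toolz [0.34 0.63 0.69] tcp [0.43 0.11 0.18]
40 85 0 qg [ -1.  23. 136.  77.  52. -64.] pour [-35.  76. 151.  54. 112. -23.] u [ 0.49 -0.52 -0.7 ] toolz [0.34 0.67 0.66] tcp [0.43 0.11 0.18]
40 85 1 qg [ -1.  23. 136.  77.  52. 116.] pour [-33.  78. 151.  52. 114. 151.] u [ 0.5  -0.51 -0.7 ] toolz [0.34 0.63 0.69] tcp [0.43 0.11 0.18]
50 40 0 qg [ 22.  13. 144. 144.  19. -69.] pour [ 37.  34. 151. 244.  93.  90.] u [-0.7   0.3  -0.65] toolz [ 0.89 -0.46  0.01] tcp [0.53 0.08 0.19]
50 55 0 qg [ 13.  14. 142. 107.  27. -53.] pour [-39.  69. 151.  59. 106.  
[... 840 characters left out ...]
.  10.] pour [ 36.  61. 130. -64. 120. -20.] u [ 0.25  0.67 -0.7 ] toolz [ 0.23 -0.8   0.56] tcp [0.43 0.06 0.18]
60 10 1 qg [ 38.  14. 132. -64.  15.  -2.] pour [ 37.  58. 128. -64. 117. -33.] u [ 0.24  0.67 -0.7 ] toolz [ 0.21 -0.84  0.49] tcp [0.43 0.06 0.18]
60 55 0 qg [ 18.  13. 134.  66.  19.  -8.] pour [-41.  62. 151.  63. 102.  16.] u [ 0.03 -0.71 -0.7 ] toolz [0.38 0.83 0.41] tcp [0.44 0.12 0.17]
60 70 0 qg [ 13.  15. 131.  58.  29. -17.] pour [-39.  64. 150.  61. 105.   7.] u [ 0.11 -0.71 -0.7 ] toolz [0.35 0.81 0.48] tcp [0.44 0.12 0.18]
60 85 0 qg [ 11.  17. 127.  50.  39. -25.] pour [-36.  66. 147.  58. 109.  -2.] u [ 0.21 -0.68 -0.7 ] toolz [0.28 0.78 0.56] tcp [0.43 0.12 0.18]
```

```bash
cat > plan2.py <<'E'
from plan import *
for al in(35,45,55):
  for psi in(70,85,100,115):
    for fl in(0,1):
      A=Rgrasp(np.radians(psi),np.radians(al),fl); qg,c=ik(gp(A),A,seeds)
      if c>1e-5: continue
      ca=A.inv().apply([0,0,1]); out=[]
      for psi2 in(60,75,90,105):
        for de in(0,15,30):
          for be in(-170,-150,-130,-110,110,130,150,170):
            B=Rgrasp(np.radians(psi2),np.radians(de),fl)*R.from_euler('z',be,degrees=True); u=B.apply(ca)
            if u[2]>-.6: continue
            m=np.array([TRAY[0],TRAY[1],.16]); p=m-u*(.08-ZG)+B.apply([0,0,.013])
            if not lo[5]<qg[5]+np.radians(be)<hi[5]: continue
            q,c=ik(p,B,[qg+np.r_[0,0,0,0,0,np.radians(be)]])
            if c<1e-5: out.append((np.abs(q-qg)[:5].max(),psi2,de,be,u.round(2),np.degrees(q).round(),p.round(3)))
      print(al,psi,fl,np.degrees(qg).round(),len(out)); 
      for o in sorted(out,key=lambda o:o[0])[:3]: print("    ",*o)
E
python3 plan2.py
```

```text
35 70 0 [ -2.  24. 147. 102.  53. -79.] 11
     0.7039260746354343 75 15 170 [-0.06 -0.77 -0.63] [-40.  24. 136.  61.  84.  98.] [0.441 0.12  0.174]
     0.705172600018026 75 0 170 [-0.01 -0.59 -0.81] [-43.  35. 139.  63.  92.  85.] [0.44  0.115 0.183]
     0.7137947634984187 75 0 150 [ 0.25 -0.66 -0.71] [-43.  36. 141.  62.  92.  64.] [0.432 0.117 0.18 ]
35 70 1 [ -2.  24. 147. 102.  53. 101.] 12
     0.6972629679149318 75 15 -170 [-0.33 -0.7  -0.63] [-40.  25. 135.  62.  84. -61.] [0.449 0.118 0.174]
     0.7005219289742527 75 0 -170 [-0.29 -0.52 -0.81] [-42.  35. 138.  63.  93. -74.] [0.447 0.113 0.183]
     0.7029937287679217 75 0 -150 [-0.54 -0.45 -0.71] [-42.  36. 137.  64.  93. -54.] [0.455 0.111 0.18 ]
35 85 0 [ -4.  26. 138.  80.  56. -71.] 11
     0.6044369133538802 90 15 170 [ 0.14 -0.76 -0.63] [-35.  28. 126.  52.  91. 101.] [0.432 0.12  0.174]
     0.6342019409875477 75 15 170 [-0.06 -0.77 -0.63] [-40.  24. 136.  61.  84.  98.] [0.441 0.12  0.174]
     0.6712907164741555 75 0 170 [-0.01 -0.59 -0.81] [-43.  35. 139.  63.  92.  85.] [0.44  0.115 0.183]
35 85 1 [ -4.  26. 1
[... 4305 characters left out ...]
5 115 1 [  3.  28. 118.  47.  64. 125.] 8
     0.6797315498296335 90 0 -150 [-0.35 -0.71 -0.61] [-36.  38. 127.  55.  99. -48.] [0.446 0.119 0.177]
     0.6873720992227894 90 0 -170 [-0.12 -0.71 -0.7 ] [-36.  37. 128.  55.  99. -68.] [0.439 0.119 0.179]
     0.7238558530796602 105 0 -170 [ 0.06 -0.71 -0.7 ] [-30.  40. 118.  47. 105. -64.] [0.431 0.119 0.179]
55 70 0 [ 10.  15. 135.  72.  31. -33.] 0
55 70 1 [ 10.  15. 135.  72.  31. 147.] 0
55 85 0 [  8.  18. 129.  59.  41. -36.] 0
55 85 1 [  8.  18. 129.  59.  41. 144.] 0
55 100 0 [  7.  21. 123.  49.  50. -40.] 0
55 100 1 [  7.  21. 123.  49.  50. 140.] 0
55 115 0 [  8.  24. 117.  40.  58. -45.] 0
55 115 1 [  8.  24. 117.  40.  58. 135.] 0
```

```bash
cat > mv.py <<'E'
from plan import *
def cur():
    s=manip.get_state(); q=s['ee_rot']; return s['position'],R.from_quat([q[1],q[2],q[3],q[0]])
def rows(p1,A1,n,start=None,g=None):
    p0,A0=cur() if start is None else start
    w=(A0.inv()*A1).as_rotvec(); print("rot total",np.degrees(np.linalg.norm(w)).round(1),"dist",np.linalg.norm(p1-p0).round(3))
    out=[]; pp,AA=p0,A0
    for k in range(1,n+1):
        p=p0+(p1-p0)*k/n; A=A0*R.from_rotvec(w*k/n)
        d=AA.inv().apply(p-pp)*100; r=np.degrees((AA.inv()*A).as_rotvec())
        d=d.round(2); r=r.round(1); out.append([*d.tolist(),*r.tolist()])
        pp=pp+AA.apply(d/100); AA=AA*R.from_rotvec(np.radians(r))
    for i in range(0,n,5): print(out[i:i+5])
    return pp,AA
AL,PSI=np.radians(35),np.radians(100)
AG=Rgrasp(PSI,AL,0)
E
python3 - <<'E'
from mv import *
pg=gp(AG); pre=pg-AG.apply([0,0,.12]); print("grasp",pg.round(4),"pre",pre.round(4))
rows(pre,AG,10); log()
E
```

```text
grasp [0.4215 0.3285 0.0445] pre [0.4385 0.2317 0.1134]
rot total 69.8 dist 0.214
[[-1.17, 0.26, 1.77, 5.5, 0.4, -4.2], [-1.21, 0.34, 1.73, 5.6, 0.3, -4.3], [-1.24, 0.41, 1.69, 5.5, 0.4, -4.2], [-1.29, 0.49, 1.63, 5.5, 0.3, -4.2], [-1.33, 0.54, 1.58, 5.6, 0.4, -4.3]]
[[-1.39, 0.59, 1.52, 5.5, 0.3, -4.2], [-1.44, 0.63, 1.45, 5.5, 0.4, -4.2], [-1.5, 0.65, 1.38, 5.6, 0.4, -4.3], [-1.55, 0.68, 1.3, 5.5, 0.3, -4.2], [-1.61, 0.67, 1.23, 5.5, 0.4, -4.2]]
q [  4.8 -23.1 129.1  38.9  32.5  39.1] pos [0.372  0.2214 0.3163] toolz [ 0.666  0.394 -0.634] tooly [ 0.505 -0.863 -0.006]
```

{"api": "servo_tool", "payload": {"increments": [[-1.17,0.26,1.77,5.5,0.4,-4.2,-1],[-1.21,0.34,1.73,5.6,0.3,-4.3,-1],[-1.24,0.41,1.69,5.5,0.4,-4.2,-1],[-1.29,0.49,1.63,5.5,0.3,-4.2,-1],[-1.33,0.54,1.58,5.6,0.4,-4.3,-1]]}}

```text
clock: 43.7
position: [0.3945, 0.2188, 0.2328]
ee_rot: [-0.211, 0.799, 0.425, 0.37]
contact_force: [-0.2, 0.4, -1.1]
width: 0.0854
gripper_force: 0.0
```

{"api": "servo_tool", "payload": {"increments": [[-1.39,0.59,1.52,5.5,0.3,-4.2,-1],[-1.44,0.63,1.45,5.5,0.4,-4.2,-1],[-1.5,0.65,1.38,5.6,0.4,-4.3,-1],[-1.55,0.68,1.3,5.5,0.3,-4.2,-1],[-1.61,0.67,1.23,5.5,0.4,-4.2,-1]]}}

```text
clock: 44.2
position: [0.4252, 0.2149, 0.1275]
ee_rot: [-0.332, 0.63, 0.634, 0.302]
contact_force: [0.7, -0.5, -0.1]
width: 0.0854
gripper_force: 0.0
```

```bash
python3 - <<'E'
from mv import *
from cup import cupfit
log(); snap("c2"); cupfit([.423,.318])
P2,A2=rows(gp(AG)-AG.apply([0,0,.12]),AG,5)
E
python3 fk.py | head -1
```

```text
q [-18.1  22.7 121.6  52.1  71.5 -52.3] pos [0.4252 0.2149 0.1275] toolz [-0.041  0.801 -0.597] tooly [ 0.999  0.024 -0.036]
side none
cup top [0.4234 0.3178] 0.66 0.36
rot total 9.3 dist 0.027
[[-0.06, 0.32, 0.42, 1.2, 0.3, -1.4], [-0.06, 0.33, 0.41, 1.2, 0.3, -1.4], [-0.08, 0.34, 0.4, 1.2, 0.3, -1.4], [-0.08, 0.35, 0.4, 1.2, 0.3, -1.4], [-0.1, 0.35, 0.39, 1.2, 0.3, -1.4]]
[ 0.1028  0.005   0.0879  0.6078  0.3964  0.3583 -0.0221] [ -7.5  10.5   7.3  -9.5  -7.6   5.9   0.8  -3.    4.5   3.7   2.3  -3.8
```

{"api": "servo_tool", "payload": {"increments": [[-0.06,0.32,0.42,1.2,0.3,-1.4,-1],[-0.06,0.33,0.41,1.2,0.3,-1.4,-1],[-0.08,0.34,0.4,1.2,0.3,-1.4,-1],[-0.08,0.35,0.4,1.2,0.3,-1.4,-1],[0,0,0,0,0,0,-1]]}}

```text
clock: 44.9
position: [0.4356, 0.229, 0.1165]
ee_rot: [-0.348, 0.582, 0.672, 0.298]
contact_force: [-0.5, 0.3, 0.6]
width: 0.0855
gripper_force: 0.0
```

```bash
python3 - <<'E'
from mv import *
log(); pg=gp(AG)
s=rows(pg-AG.apply([0,0,.07]),AG,5); rows(pg,AG,10,start=s)
E
```

```text
q [-15.2  26.5 117.8  51.   73.8 -55.9] pos [0.4356 0.229  0.1165] toolz [-0.121  0.806 -0.58 ] tooly [ 0.989  0.145 -0.005]
rot total 1.7 dist 0.054
[[-0.02, 0.04, 1.07, 0.2, 0.1, -0.2], [-0.02, 0.05, 1.07, 0.3, 0.1, -0.3], [-0.02, 0.06, 1.07, 0.2, 0.1, -0.2], [-0.02, 0.05, 1.08, 0.3, 0.1, -0.3], [-0.03, 0.07, 1.07, 0.2, 0.0, -0.2]]
rot total 0.0 dist 0.07
[[0.0, -0.0, 0.7, -0.0, 0.0, 0.0], [0.0, -0.0, 0.7, -0.0, 0.0, 0.0], [0.0, -0.0, 0.7, -0.0, 0.0, 0.0], [0.0, -0.0, 0.7, -0.0, 0.0, 0.0], [0.0, -0.0, 0.7, -0.0, 0.0, 0.0]]
[[0.0, -0.0, 0.7, -0.0, 0.0, 0.0], [0.0, -0.0, 0.7, -0.0, 0.0, 0.0], [0.01, -0.0, 0.7, -0.0, 0.0, 0.0], [-0.0, -0.0, 0.7, -0.0, 0.0, 0.0], [-0.0, -0.0, 0.7, -0.0, 0.0, 0.0]]
```

{"api": "servo_tool", "payload": {"increments": [[-0.02,0.04,1.07,0.2,0.1,-0.2,-1],[-0.02,0.05,1.07,0.3,0.1,-0.3,-1],[-0.02,0.06,1.07,0.2,0.1,-0.2,-1],[-0.02,0.05,1.07,0.3,0.1,-0.3,-1],[-0.03,0.06,1.07,0.2,0,-0.2,-1]]}}

```text
clock: 45.4
position: [0.43, 0.2726, 0.0842]
ee_rot: [-0.354, 0.571, 0.679, 0.296]
contact_force: [0.2, 1.2, 0.8]
width: 0.0856
gripper_force: 0.0
```

```bash
python3 - <<'E'
from mv import *
log(); pg=gp(AG); print(proj("top",[pg])); rows(pg,AG,10)
I=snap("c3"); s=I["side"][:,:,::-1]; t=I["top"][:,:,::-1]
M=np.zeros((600,800,3),np.uint8)
M[:,:450]=cv2.resize(s[360:480,220:310],(450,600)); M[:350,450:]=cv2.resize(t[240:330,110:200],(350,350))
cv2.imwrite("pics/m13.png",M)
from cup import cupfit
cupfit([.4233,.318])
E
```

```text
q [-10.1  30.  119.5  55.2  69.4 -59.3] pos [0.43   0.2726 0.0842] toolz [-0.143  0.807 -0.574] tooly [ 0.985  0.173 -0.002]
[[147.53133411 287.49696985]]
rot total 0.1 dist 0.069
[[-0.0, 0.01, 0.69, -0.0, -0.0, -0.0], [-0.0, 0.02, 0.69, -0.0, -0.0, -0.0], [-0.0, 0.01, 0.69, -0.0, -0.0, -0.0], [-0.0, 0.01, 0.69, -0.0, -0.0, -0.0], [-0.0, 0.02, 0.69, -0.0, -0.0, -0.1]]
[[-0.0, 0.01, 0.7, -0.0, -0.0, 0.0], [-0.0, 0.01, 0.69, -0.0, -0.0, 0.0], [-0.0, 0.01, 0.69, -0.0, -0.0, 0.0], [-0.0, 0.02, 0.69, -0.0, -0.0, 0.0], [-0.0, 0.01, 0.69, -0.0, -0.0, -0.0]]
cup side [0.4227 0.3187] 0.85 0.68
cup top [0.4231 0.318 ] 0.66 0.47
```

View pics/m13.png

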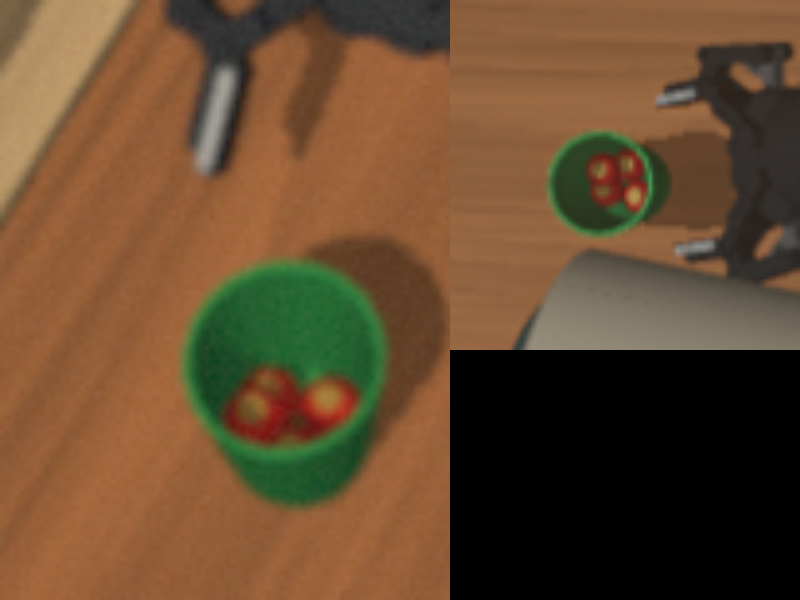

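The open fingers are aligned to straddle the cup (top pane: tips (675,97) and (695,248), cup (602,183)); four balls inside. Advance and grip.

{"api": "servo_tool", "payload": {"increments": [[0,0.01,1,0,0,0,-1],[0,0.01,1,0,0,0,-1],[0,0.01,1,0,0,0,-1],[0,0.01,1,0,0,0,-1],[0,0.01,1,0,0,0,-1]]}}

```text
clock: 46.1
position: [0.4235, 0.3129, 0.0556]
ee_rot: [-0.354, 0.571, 0.679, 0.296]
contact_force: [0.2, 0.1, -0.3]
width: 0.0856
gripper_force: 0.0
```

{"api": "servo_tool", "payload": {"increments": [[0,0.02,0.9,0,0,0,-1],[0,0.02,0.9,0,0,0,-1],[0,0,0,0,0,0,-1],[0,0,0,0,0,0,-1],[0,0,0,0,0,0,-1]]}}

```text
clock: 46.6
position: [0.4219, 0.3266, 0.046]
ee_rot: [-0.354, 0.571, 0.679, 0.297]
contact_force: [-0.7, -0.5, 0.4]
width: 0.0855
gripper_force: 0.0
```

{"api": "servo_tool", "payload": {"increments": [[0,0,0,0,0,0,-0.7],[0,0,0,0,0,0,-0.4],[0,0,0,0,0,0,0],[0,0,0,0,0,0,0.5],[0,0,0,0,0,0,1]], "squeeze": 40}}

```text
clock: 47.1
position: [0.4218, 0.3267, 0.0464]
ee_rot: [-0.354, 0.571, 0.679, 0.297]
contact_force: [-0.6, -2.5, 5.1]
width: 0.0625
gripper_force: 43.3
```

{"api": "servo_tool", "payload": {"increments": [[0,0,0,0,0,0,1],[0,0,0,0,0,0,1],[0,0,0,0,0,0,1],[0,0,0,0,0,0,1],[0,0,0,0,0,0,1]]}}

```text
clock: 47.6
position: [0.4218, 0.3268, 0.0464]
ee_rot: [-0.354, 0.571, 0.679, 0.297]
contact_force: [-0.1, -3.0, 5.5]
width: 0.0622
gripper_force: 43.3
```

```bash
python3 - <<'E'
from mv import *
log(); go([0,0,0]); snap("c4")
from cup import cupfit
cupfit([.4233,.318])
E
```

```text
q [ -3.7  33.9 121.9  62.7  63.7 -63.5] pos [0.4218 0.3268 0.0464] toolz [-0.142  0.807 -0.573] tooly [ 0.985  0.172 -0.001]
t 47.6 pos [0.4218 0.3268 0.0464] yaw 99.8 w 0.0622 F [-0.1 -3.   5.5] g 43.3 q1,q6 [ -4. -64.]
  shift [-18.11 -47.18 -17.75] rot [-8.000e-02 -5.505e+01  4.000e-02] tilt from down 55.05
cup side [0.4225 0.319 ] 0.96 0.56
cup top [0.4232 0.32  ] 0.74 0.6
```

```bash
cat > pour.py <<'E'
from mv import *
p0,A0=np.array([.4218,.3268,.0464]),AG
CA=A0.inv().apply([0,0,1]); MT=A0.inv().apply(np.array([.4230,.319,.08])-p0)
def pose(psi,de,be,M):
    B=Rgrasp(np.radians(psi),np.radians(de),0)*R.from_euler('z',be,degrees=True); return M-B.apply(MT),B
def seq(poses,start):
    pp,AA=start; out=[]
    for p,A in poses:
        d=(AA.inv().apply(p-pp)*100).round(2); r=np.degrees((AA.inv()*A).as_rotvec()).round(1); out.append([*d.tolist(),*r.tolist()])
        pp=pp+AA.apply(d/100); AA=AA*R.from_rotvec(np.radians(r))
    o=np.array(out); print("max shift",np.abs(o[:,:3]).max(),"max rot",np.linalg.norm(o[:,3:],axis=1).max())
    for i in range(0,len(out),5): print(out[i:i+5])
    return pp,AA
E
python3 - <<'E'
from pour import *
print("tray",onz("top",(247.5,284.2),.045))
S=cur(); log()
up=(S[0]+[0,0,.15],S[1]); m0=up[0]+up[1].apply(MT)
T=np.array([.428,.088,.21])
L=[(S[0]+[0,0,.15*k/5],S[1]) for k in range(1,6)]
L+=[pose(100-5*k/10,35,0,m0+(T-m0)*k/10) for k in range(1,11)]
e=seq(L,S); print(e[0])
q,c=ik(*pose(95,35,0,T),[manip.get_state()['qpos']]); print(np.degrees(q).round(),c)
for be in (40,80,120,160):
    q,c=ik(*pose(95,35-25*be/160,be,T),[q+np.r_[0,0,0,0,0,.7]]); print(be,np.degrees(q).round(),c, pose(95,35-25*be/160,be,T)[1].apply(CA).round(2))
E
```

```text
tray [0.43633897 0.07765357 0.045     ]
q [ -3.7  33.9 121.9  62.7  63.7 -63.5] pos [0.4218 0.3268 0.0464] toolz [-0.142  0.807 -0.573] tooly [ 0.985  0.172 -0.001]
max shift 2.46 max rot 0.58309518948453
[[2.46, -0.0, -1.72, 0.0, 0.0, 0.0], [2.46, -0.01, -1.72, 0.0, 0.0, 0.0], [2.46, 0.0, -1.72, 0.0, 0.0, 0.0], [2.46, -0.0, -1.72, 0.0, 0.0, 0.0], [2.45, -0.0, -1.71, 0.0, 0.0, 0.0]]
[[-1.47, -0.34, -1.76, -0.4, -0.0, 0.2], [-1.47, -0.33, -1.76, -0.4, -0.0, 0.3], [-1.48, -0.3, -1.76, -0.4, -0.0, 0.3], [-1.48, -0.29, -1.77, -0.4, -0.0, 0.3], [-1.47, -0.26, -1.76, -0.4, -0.0, 0.2]]
[[-1.48, -0.25, -1.77, -0.4, -0.0, 0.3], [-1.48, -0.22, -1.77, -0.4, -0.0, 0.3], [-1.49, -0.21, -1.77, -0.4, -0.0, 0.3], [-1.48, -0.19, -1.77, -0.4, -0.0, 0.3], [-1.48, -0.16, -1.77, -0.5, -0.0, 0.3]]
[0.42751075 0.09593263 0.17639203]
[-31.  21. 114.  42.  86. -55.] 5.896975622584121e-27
40 [-34.  23. 116.  43.  89. -19.] 4.893003788533213e-26 [ 0.54 -0.15  0.83]
80 [-35.  25. 118.  45.  93.  18.] 2.3365927514684727e-30 [ 0.85 -0.4   0.35]
120 [-36.  27. 118.  47.  97.  56.] 2.236871333908555e-30 [ 0.76 -0.6  -0.23]
160 [-35.  30. 117.  50. 101.  95.] 4.508216813821642e-30 [ 0.34 -0.67 -0.66]
```

{"api": "servo_tool", "payload": {"increments": [[1.5,0,-1.05,0,0,0,1],[2.46,0,-1.72,0,0,0,1],[2.46,0,-1.72,0,0,0,1],[2.46,0,-1.72,0,0,0,1],[3.4,0,-2.38,0,0,0,1]]}}

```text
clock: 48.3
position: [0.421, 0.3263, 0.1948]
ee_rot: [-0.354, 0.572, 0.679, 0.295]
contact_force: [1.3, -0.1, -1.6]
width: 0.0629
gripper_force: 44.0
```

{"api": "servo_tool", "payload": {"increments": [[-1.47,-0.34,-1.76,-0.4,0,0.2,1],[-1.47,-0.33,-1.76,-0.4,0,0.3,1],[-1.48,-0.3,-1.76,-0.4,0,0.3,1],[-1.48,-0.29,-1.77,-0.4,0,0.3,1],[-1.47,-0.26,-1.76,-0.4,0,0.2,1]]}}

```text
clock: 48.8
position: [0.4244, 0.2102, 0.1848]
ee_rot: [-0.347, 0.585, 0.667, 0.304]
contact_force: [0.5, -0.1, -1.6]
width: 0.0623
gripper_force: 44.0
```

{"api": "servo_tool", "payload": {"increments": [[-1.48,-0.25,-1.77,-0.4,0,0.3,1],[-1.48,-0.22,-1.77,-0.4,0,0.3,1],[-1.49,-0.21,-1.77,-0.4,0,0.3,1],[-1.48,-0.19,-1.77,-0.4,0,0.3,1],[-1.48,-0.16,-1.77,-0.5,0,0.3,1]]}}

```text
clock: 49.3
position: [0.4274, 0.0947, 0.1749]
ee_rot: [-0.34, 0.6, 0.654, 0.311]
contact_force: [0.3, -1.2, -0.6]
width: 0.0629
gripper_force: 44.0
```

{"api": "servo_tool", "payload": {"increments": [[0,0,0,0,0,0,1],[0,0,0,0,0,0,1],[0,0,0,0,0,0,1],[0,0,0,0,0,0,1],[0,0,0,0,0,0,1]]}}

```text
clock: 49.8
position: [0.4272, 0.0967, 0.176]
ee_rot: [-0.34, 0.599, 0.654, 0.312]
contact_force: [0.8, -0.1, -1.6]
width: 0.0627
gripper_force: 44.0
```

```bash
python3 - <<'E'
from pour import *
S=cur(); log(); go([0,0,0]); print("mouth",(S[0]+S[1].apply(MT)).round(4),"axis",S[1].apply(CA).round(3))
snap("c5")
for n in("side","top"):
    print(n,[(np.round(d['at']),round(d['p'],2)) for d in finder.tip_of("cup",n)][:3],"expect",proj(n,[S[0]+S[1].apply(MT-.04*CA)]).round())
m0=S[0]+S[1].apply(MT); T=np.array([.418,.093,.135])
B=[*np.linspace(0,90,14)[1:],*np.linspace(90,160,18)[1:]]
L=[pose(95,35-25*b/160,b,m0+(T-m0)*min(1,b/90)) for b in B]
for b,l in list(zip(B,L))[4::5]: print(round(b),"tilt",np.degrees(np.arccos(l[1].apply(CA)[2])).round(),"tcp",l[0].round(3))
seq(L,S)
E
```

```text
q [-31.3  21.8 113.4  41.4  86.3 -55.3] pos [0.4272 0.0967 0.176 ] toolz [-0.072  0.816 -0.574] tooly [ 0.996  0.088 -0.   ]
t 49.8 pos [0.4272 0.0967 0.176 ] yaw 95.0 w 0.0627 F [ 0.8 -0.1 -1.6] g 44.0 q1,q6 [-31. -55.]
  shift [-17.8  -43.4    5.29] rot [-2.000e-02 -5.498e+01  1.000e-02] tilt from down 54.98
mouth [0.4277 0.0888 0.2096] axis [0. 0. 1.]
side [(array([360., 444.]), 0.77), (array([341., 295.]), 0.74)] expect [[338. 297.]]
top [(array([171., 337.]), 0.88), (array([238., 287.]), 0.63)] expect [[237. 288.]]
35 tilt 30.0 tcp [0.41  0.102 0.152]
69 tilt 60.0 tcp [0.397 0.11  0.134]
98 tilt 85.0 tcp [0.393 0.116 0.129]
119 tilt 103.0 tcp [0.395 0.119 0.138]
139 tilt 118.0 tcp [0.4   0.121 0.146]
160 tilt 131.0 tcp [0.407 0.121 0.152]
max shift 0.4 max rot 7.092249290598858
[[-0.38, -0.35, 0.4, 0.0, 1.1, 6.9], [-0.4, -0.3, 0.4, 0.2, 1.1, 7.0], [-0.4, -0.25, 0.38, 0.3, 1.0, 6.9], [-0.4, -0.19, 0.38, 0.5, 1.0, 6.9], [-0.4, -0.14, 0.36, 0.5, 0.9, 6.9]]
[[-0.38, -0.1, 0.35, 0.7, 0.9, 6.9], [-0.36, -0.04, 0.33, 0.8, 0.7, 7.0], [-0.33, 0.01, 0.33, 0.8, 0.7, 6.9], [-0.3, 0.05, 0.31, 0.9, 0.5, 6.9], [-0.26, 0.09, 0.29, 1.0, 0.5, 6.9]]
[[-0.22, 0.13, 0.28, 1.1, 0.3, 7.0], [-0.16, 0.16, 0.27, 1.0, 0.2, 6.9], [-0.12, 0.18, 0.25, 1.1, 0.1, 6.9], [0.01, -0.2, -0.0, 0.7, -0.1, 4.1], [-0.0, -0.19, -0.01, 0.6, -0.0, 4.1]]
[[0.0, -0.2, -0.0, 0.6, -0.1, 4.2], [-0.0, -0.19, -0.01, 0.6, -0.2, 4.1], [-0.0, -0.19, -0.01, 0.7, -0.2, 4.1], [-0.01, -0.19, -0.01, 0.6, -0.3, 4.1], [-0.01, -0.2, -0.01, 0.5, -0.2, 4.1]]
[[-0.01, -0.19, -0.01, 0.6, -0.4, 4.2], [-0.01, -0.19, -0.02, 0.5, -0.3, 4.1], [-0.01, -0.18, -0.02, 0.5, -0.5, 4.1], [-0.01, -0.19, -0.02, 0.5, -0.4, 4.1], [-0.02, -0.19, -0.02, 0.4, -0.5, 4.1]]
[[-0.02, -0.18, -0.02, 0.4, -0.5, 4.1], [-0.02, -0.18, -0.02, 0.4, -0.5, 4.2], [-0.02, -0.18, -0.02, 0.3, -0.6, 4.1], [-0.02, -0.18, -0.02, 0.3, -0.5, 4.1], [-0.02, -0.18, -0.03, 0.2, -0.6, 4.1]]
```

{"api": "servo_tool", "payload": {"increments": [[-0.38,-0.35,0.4,0,1.1,6.9,1],[-0.4,-0.3,0.4,0.2,1.1,7,1],[-0.4,-0.25,0.38,0.3,1,6.9,1],[-0.4,-0.19,0.38,0.5,1,6.9,1],[-0.4,-0.14,0.36,0.5,0.9,6.9,1]]}}

```text
clock: 50.5
position: [0.4105, 0.1015, 0.1514]
ee_rot: [-0.455, 0.748, 0.432, 0.214]
contact_force: [-0.5, 0.2, -1.1]
width: 0.0626
gripper_force: 44.0
```

{"api": "servo_tool", "payload": {"increments": [[-0.38,-0.1,0.35,0.7,0.9,6.9,1],[-0.36,-0.04,0.33,0.8,0.7,7,1],[-0.33,0.01,0.33,0.8,0.7,6.9,1],[-0.3,0.05,0.31,0.9,0.5,6.9,1],[-0.26,0.09,0.29,1,0.5,6.9,1]]}}

```text
clock: 51.0
position: [0.3978, 0.1094, 0.1339]
ee_rot: [-0.538, 0.819, 0.185, 0.074]
contact_force: [0.3, 0.3, -2.9]
width: 0.0626
gripper_force: 43.9
```

```bash
python3 - <<'E'
from pour import *
S=cur(); print("mouth",(S[0]+S[1].apply(MT)).round(4),"axis",S[1].apply(CA).round(3)); log()
E
```

```text
mouth [0.4209 0.0912 0.1519] axis [ 0.798 -0.339  0.498]
q [-35.1  30.7 120.5  44.5  85.6   1.1] pos [0.3978 0.1094 0.1339] toolz [-0.077  0.909 -0.41 ] tooly [ 0.383 -0.353 -0.854]
```

As predicted; continue with the pour.

{"api": "servo_tool", "payload": {"increments": [[-0.22,0.13,0.28,1.1,0.3,5,1],[-0.16,0.16,0.27,1,0.2,5,1],[-0.12,0.18,0.25,1.1,0.1,5,1],[0,-0.2,0,0.7,-0.1,4,1],[0,-0.2,0,0.6,0,4,1]]}}

```text
clock: 51.5
position: [0.3937, 0.1154, 0.1289]
ee_rot: [-0.575, 0.817, 0.02, -0.038]
contact_force: [0.2, 0.6, -1.5]
width: 0.0627
gripper_force: 43.9
```

{"api": "servo_tool", "payload": {"increments": [[0,-0.2,0,0.6,-0.1,4,1],[0,-0.2,0,0.6,-0.2,4,1],[0,-0.2,0,0.7,-0.2,4,1],[0,-0.2,0,0.6,-0.3,4,1],[0,-0.2,0,0.5,-0.2,4,1]]}}

```text
clock: 52.0
position: [0.3952, 0.1186, 0.1383]
ee_rot: [-0.58, 0.793, -0.118, -0.145]
contact_force: [0.0, -0.4, -0.8]
width: 0.0625
gripper_force: 43.9
```

{"api": "servo_tool", "payload": {"increments": [[0,-0.2,0,0.6,-0.4,4.2,1],[0,-0.2,0,0.5,-0.3,4.2,1],[0,-0.2,0,0.5,-0.5,4.2,1],[0,-0.2,0,0.5,-0.4,4.2,1],[0,-0.2,0,0.4,-0.5,4.2,1]]}}

```text
clock: 52.5
position: [0.4, 0.1215, 0.1467]
ee_rot: [-0.564, 0.742, -0.253, -0.26]
contact_force: [-0.5, 0.8, -1.1]
width: 0.0622
gripper_force: 44.0
```

{"api": "servo_tool", "payload": {"increments": [[0,-0.2,0,0.4,-0.5,5,1],[0,-0.2,0,0.4,-0.5,5,1],[0,-0.2,0,0.3,-0.6,5,1],[0,-0.2,0,0.3,-0.5,5,1],[0,-0.2,0,0.2,-0.6,4,1]]}}

```text
clock: 53.0
position: [0.4079, 0.1235, 0.1525]
ee_rot: [-0.513, 0.659, -0.392, -0.386]
contact_force: [0.1, 0.1, -1.0]
width: 0.0626
gripper_force: 44.0
```

{"api": "servo_tool", "payload": {"increments": [[0,0,0,0,0,0,1],[0,0,0,0,0,0,1],[0,0,0,0,0,0,1],[0,0,0,0,0,0,1],[0,0,0,0,0,0,1]]}}

```text
clock: 53.5
position: [0.4073, 0.1236, 0.1525]
ee_rot: [-0.514, 0.659, -0.391, -0.385]
contact_force: [-0.2, -0.0, -1.1]
width: 0.0628
gripper_force: 44.0
```

```bash
python3 - <<'E'
from pour import *
S=cur(); print("mouth",(S[0]+S[1].apply(MT)).round(4),"axis",S[1].apply(CA).round(3)); log(); go([0,0,0])
I=snap("c6")
for n in("side","top"):
    for d in finder.tip_of("ball1",n): print(n,np.round(d['at']),round(d['p'],2),onz(n,d['at'],.018).round(3))
    h=cv2.cvtColor(I[n],cv2.COLOR_RGB2HSV); m=(((h[...,0]<6)|(h[...,0]>172))&(h[...,1]>190)&(h[...,2]>70)).astype(np.uint8)
    k,_,st,ce=cv2.connectedComponentsWithStats(m); print("red",n,[(c.round().tolist(),int(s[4])) for c,s in zip(ce[1:],st[1:]) if s[4]>5])
E
```

```text
mouth [0.4193 0.0957 0.1362] axis [ 0.386 -0.66  -0.645]
q [-34.8  38.7 119.5  48.1  94.5  83.9] pos [0.4073 0.1236 0.1525] toolz [-0.106  0.979 -0.175] tooly [-0.911 -0.166 -0.376]
t 53.5 pos [0.4073 0.1236 0.1525] yaw -16.8 w 0.0628 F [-0.2 -0.  -1.1] g 44.0 q1,q6 [-35.  84.]
  shift [-0.83 44.92 -5.1 ] rot [-57.48  58.   -36.95] tilt from down 79.9
side [312. 324.] 0.44 [0.488 0.079 0.018]
side [306. 341.] 0.43 [0.48  0.118 0.018]
side [299. 215.] 0.26 [ 0.659 -0.17   0.018]
red side [([312.0, 326.0], 59), ([306.0, 340.0], 28)]
top [249. 263.] 0.57 [0.49  0.079 0.018]
top [233. 265.] 0.48 [0.485 0.118 0.018]
top [264. 271.] 0.34 [0.471 0.04  0.018]
red top [([247.0, 263.0], 12), ([233.0, 268.0], 11)]
```

```bash
python3 - <<'E'
from pour import *
S=cur(); m0=S[0]+S[1].apply(MT); T=np.array([.4277,.0888,.2096])
B=np.linspace(160,0,26)[1:]
L=[pose(95,35-25*b/160,b,m0+(T-m0)*(160-b)/160) for b in B]
e=seq(L,S)
M2=np.array([.423,.319,.20]); 
L=[pose(95+5*k/10,35,0,T+(M2-T)*k/10) for k in range(1,11)]; seq(L,e)
E
```

```text
max shift 0.27 max rot 6.489992295835181
[[-0.19, -0.02, -0.03, 0.7, 1.3, -3.7], [-0.18, 0.12, -0.05, -0.5, 0.9, -6.4], [-0.16, 0.11, -0.06, -0.6, 0.8, -6.4], [-0.15, 0.08, -0.07, -0.7, 0.7, -6.4], [-0.12, 0.07, -0.08, -0.7, 0.7, -6.4]]
[[-0.1, 0.05, -0.08, -0.8, 0.6, -6.4], [-0.08, 0.05, -0.1, -0.9, 0.4, -6.4], [-0.05, 0.04, -0.1, -0.9, 0.4, -6.4], [-0.03, 0.03, -0.11, -1.0, 0.3, -6.4], [-0.0, 0.03, -0.12, -1.0, 0.1, -6.4]]
[[0.02, 0.03, -0.13, -1.0, 0.1, -6.4], [0.05, 0.04, -0.14, -1.0, -0.1, -6.4], [0.07, 0.05, -0.15, -1.0, -0.1, -6.4], [0.1, 0.05, -0.16, -0.9, -0.3, -6.4], [0.12, 0.07, -0.16, -1.0, -0.4, -6.4]]
[[0.13, 0.08, -0.18, -0.8, -0.5, -6.4], [0.15, 0.1, -0.18, -0.8, -0.6, -6.4], [0.17, 0.12, -0.19, -0.8, -0.7, -6.4], [0.18, 0.14, -0.19, -0.7, -0.7, -6.4], [0.19, 0.15, -0.21, -0.5, -0.8, -6.4]]
[[0.2, 0.18, -0.21, -0.5, -0.9, -6.4], [0.2, 0.21, -0.21, -0.4, -0.9, -6.4], [0.21, 0.22, -0.22, -0.3, -1.0, -6.4], [0.2, 0.24, -0.23, -0.1, -1.0, -6.4], [0.2, 0.27, -0.23, -0.1, -1.0, -6.4]]
max shift 1.94 max rot 0.5385164807134505
[[1.24, 0.15, 1.94, 0.4, 0.0, -0.3], [1.24, 0.16, 1.93, 0.4, 0.0, -0.3], [1.24, 0.19, 1.93, 0.4, 0.0, -0.3], [1.24, 0.21, 1.94, 0.4, 0.0, -0.3], [1.23, 0.22, 1.93, 0.4, 0.0, -0.3]]
[[1.24, 0.25, 1.93, 0.5, 0.0, -0.2], [1.23, 0.27, 1.92, 0.4, 0.0, -0.3], [1.23, 0.28, 1.93, 0.4, 0.0, -0.3], [1.23, 0.31, 1.92, 0.4, 0.0, -0.3], [1.23, 0.33, 1.92, 0.4, 0.0, -0.3]]
```

{"api": "servo_tool", "payload": {"increments": [[-0.19,-0.02,-0.03,0.7,1.3,-3.7,1],[-0.18,0.12,-0.05,-0.5,0.9,-6.4,1],[-0.16,0.11,-0.06,-0.6,0.8,-6.4,1],[-0.15,0.08,-0.07,-0.7,0.7,-6.4,1],[-0.12,0.07,-0.08,-0.7,0.7,-6.4,1]]}}

```text
clock: 54.2
position: [0.4002, 0.1211, 0.1578]
ee_rot: [-0.567, 0.761, -0.224, -0.222]
contact_force: [0.0, 0.3, -1.7]
width: 0.0625
gripper_force: 43.9
```

{"api": "servo_tool", "payload": {"increments": [[-0.1,0.05,-0.08,-0.8,0.6,-6.4,1],[-0.08,0.05,-0.1,-0.9,0.4,-6.4,1],[-0.05,0.04,-0.1,-0.9,0.4,-6.4,1],[-0.03,0.03,-0.11,-1,0.3,-6.4,1],[0,0.03,-0.12,-1,0.1,-6.4,1]]}}

```text
clock: 54.7
position: [0.3974, 0.1159, 0.1589]
ee_rot: [-0.571, 0.819, -0.005, -0.054]
contact_force: [0.2, 0.4, -1.2]
width: 0.0628
gripper_force: 43.9
```

{"api": "servo_tool", "payload": {"increments": [[0.02,0.03,-0.13,-1,0.1,-6.4,1],[0.05,0.04,-0.14,-1,-0.1,-6.4,1],[0.07,0.05,-0.15,-1,-0.1,-6.4,1],[0.1,0.05,-0.16,-0.9,-0.3,-6.4,1],[0.12,0.07,-0.16,-1,-0.4,-6.4,1]]}}

```text
clock: 55.2
position: [0.402, 0.1088, 0.1602]
ee_rot: [-0.528, 0.813, 0.227, 0.099]
contact_force: [0.2, -0.5, -1.1]
width: 0.063
gripper_force: 44.0
```

{"api": "servo_tool", "payload": {"increments": [[0.13,0.08,-0.18,-0.8,-0.5,-6.4,1],[0.15,0.1,-0.18,-0.8,-0.6,-6.4,1],[0.17,0.12,-0.19,-0.8,-0.7,-6.4,1],[0.18,0.14,-0.19,-0.7,-0.7,-6.4,1],[0.19,0.15,-0.21,-0.5,-0.8,-6.4,1]]}}

```text
clock: 55.7
position: [0.4125, 0.1017, 0.1652]
ee_rot: [-0.447, 0.737, 0.454, 0.224]
contact_force: [-0.1, 0.2, -1.2]
width: 0.0626
gripper_force: 44.0
```

{"api": "servo_tool", "payload": {"increments": [[0.2,0.18,-0.21,-0.5,-0.9,-6.4,1],[0.2,0.21,-0.21,-0.4,-0.9,-6.4,1],[0.21,0.22,-0.22,-0.3,-1,-6.4,1],[0.2,0.24,-0.23,-0.1,-1,-6.4,1],[0.2,0.27,-0.23,-0.1,-1,-6.4,1]]}}

```text
clock: 56.2
position: [0.4268, 0.0968, 0.1761]
ee_rot: [-0.34, 0.598, 0.655, 0.312]
contact_force: [-0.7, -0.1, 0.1]
width: 0.0623
gripper_force: 44.0
```

{"api": "servo_tool", "payload": {"increments": [[1.24,0.15,1.94,0.4,0,-0.3,1],[1.24,0.16,1.93,0.4,0,-0.3,1],[1.24,0.19,1.93,0.4,0,-0.3,1],[1.24,0.21,1.94,0.4,0,-0.3,1],[1.23,0.22,1.93,0.4,0,-0.3,1]]}}

```text
clock: 56.7
position: [0.4237, 0.2128, 0.1711]
ee_rot: [-0.347, 0.585, 0.667, 0.304]
contact_force: [1.1, -0.3, -0.5]
width: 0.0623
gripper_force: 44.0
```

{"api": "servo_tool", "payload": {"increments": [[1.24,0.25,1.93,0.5,0,-0.2,1],[1.23,0.27,1.92,0.4,0,-0.3,1],[1.23,0.28,1.93,0.4,0,-0.3,1],[1.23,0.31,1.92,0.4,0,-0.3,1],[1.23,0.33,1.92,0.4,0,-0.3,1]]}}

```text
clock: 57.2
position: [0.4209, 0.3277, 0.1663]
ee_rot: [-0.354, 0.57, 0.68, 0.296]
contact_force: [0.2, -0.2, -1.3]
width: 0.0626
gripper_force: 44.0
```

{"api": "servo_tool", "payload": {"increments": [[0,0,0,0,0,0,1],[0,0,0,0,0,0,1],[0,0,0,0,0,0,1],[0,0,0,0,0,0,1],[0,0,0,0,0,0,1]]}}

```text
clock: 57.7
position: [0.4222, 0.3261, 0.1664]
ee_rot: [-0.353, 0.571, 0.679, 0.297]
contact_force: [0.2, 0.1, -1.2]
width: 0.0626
gripper_force: 44.1
```

```bash
python3 - <<'E'
from pour import *
S=cur(); print("mouth",(S[0]+S[1].apply(MT)).round(4),"axis",S[1].apply(CA).round(3)); go([0,0,0])
I=snap("c7")
for n in("side","top"):
    for d in finder.tip_of("ball1",n): print(n,np.round(d['at']),round(d['p'],2),onz(n,d['at'],.018).round(3))
    h=cv2.cvtColor(I[n],cv2.COLOR_RGB2HSV); m=(((h[...,0]<6)|(h[...,0]>172))&(h[...,1]>190)&(h[...,2]>70)).astype(np.uint8)
    k,_,st,ce=cv2.connectedComponentsWithStats(m); print("red",n,[(c.round().tolist(),int(s[4])) for c,s in zip(ce[1:],st[1:]) if s[4]>5])
m1=S[0]+S[1].apply(MT); m2=np.array([.423,.319,.0815])
e=seq([pose(100,35,0,m1+(m2-m1)*k/10) for k in range(1,11)],S)
M=np.zeros((480,800,3),np.uint8); s=I["side"][:,:,::-1];t=I["top"][:,:,::-1]
M[:,:400]=cv2.resize(s[270:390,280:380],(400,480)); M[:400,400:]=cv2.resize(t[235:335,200:300],(400,400)); cv2.imwrite("pics/m14.png",M)
E
```

```text
mouth [0.4234 0.3183 0.2   ] axis [0.    0.001 1.   ]
t 57.7 pos [0.4222 0.3261 0.1664] yaw 99.9 w 0.0626 F [ 0.2  0.1 -1.2] g 44.1 q1,q6 [ -4. -47.]
  shift [-27.88 -47.21 -10.78] rot [-2.000e-02 -5.497e+01  1.000e-02] tilt from down 54.97
side [324. 315.] 0.63 [0.477 0.048 0.018]
side [344. 314.] 0.59 [0.442 0.028 0.018]
red side [([325.0, 314.0], 53), ([343.0, 316.0], 54)]
red top []
max shift 0.97 max rot 0.0
[[-0.96, -0.0, 0.69, 0.0, 0.0, -0.0], [-0.97, -0.0, 0.68, 0.0, 0.0, -0.0], [-0.97, -0.01, 0.69, 0.0, 0.0, -0.0], [-0.96, 0.0, 0.68, 0.0, 0.0, -0.0], [-0.97, -0.0, 0.69, 0.0, 0.0, -0.0]]
[[-0.96, -0.0, 0.69, 0.0, 0.0, -0.0], [-0.97, -0.01, 0.68, 0.0, 0.0, -0.0], [-0.97, 0.0, 0.69, 0.0, 0.0, -0.0], [-0.96, -0.0, 0.68, 0.0, 0.0, -0.0], [-0.97, -0.0, 0.69, 0.0, 0.0, -0.0]]
```

{"api": "servo_tool", "payload": {"increments": [[-0.96,0,0.69,0,0,0,1],[-0.97,0,0.68,0,0,0,1],[-0.97,0,0.69,0,0,0,1],[-0.96,0,0.68,0,0,0,1],[-0.97,0,0.69,0,0,0,1]]}}

```text
clock: 58.4
position: [0.4216, 0.3272, 0.1058]
ee_rot: [-0.354, 0.57, 0.679, 0.296]
contact_force: [-0.0, 0.2, -1.7]
width: 0.0628
gripper_force: 44.1
```

{"api": "servo_tool", "payload": {"increments": [[-0.96,0,0.69,0,0,0,1],[-0.97,0,0.68,0,0,0,1],[-0.97,0,0.69,0,0,0,1],[-0.96,0,0.68,0,0,0,1],[-0.5,0,0.35,0,0,0,1]]}}

```text
clock: 58.9
position: [0.4215, 0.3274, 0.0525]
ee_rot: [-0.354, 0.57, 0.679, 0.296]
contact_force: [-0.2, -0.6, -1.2]
width: 0.0619
gripper_force: 44.1
```

{"api": "servo_tool", "payload": {"increments": [[-0.2,0,0.14,0,0,0,1],[-0.2,0,0.14,0,0,0,1],[-0.1,0,0.07,0,0,0,1],[0,0,0,0,0,0,1],[0,0,0,0,0,0,1]]}}

```text
clock: 59.4
position: [0.4218, 0.3274, 0.0479]
ee_rot: [-0.353, 0.57, 0.68, 0.297]
contact_force: [-0.6, 0.4, -1.3]
width: 0.0624
gripper_force: 44.1
```

```bash
python3 - <<'E'
from pour import *
S=cur(); print("mouth",(S[0]+S[1].apply(MT)).round(4),"axis",S[1].apply(CA).round(3)); go([0,0,0])
E
```

```text
mouth [0.423  0.3196 0.0815] axis [-0.001  0.     1.   ]
t 59.4 pos [0.4218 0.3274 0.0479] yaw 100.1 w 0.0624 F [-0.6  0.4 -1.3] g 44.1 q1,q6 [ -4. -63.]
  shift [-18.2  -47.24 -17.66] rot [ 5.000e-02 -5.497e+01 -3.000e-02] tilt from down 54.97
```

{"api": "servo_tool", "payload": {"increments": [[-0.08,0,0.06,0,0,0,1],[-0.08,0,0.06,0,0,0,1],[0,0,0,0,0,0,1],[0,0,0,0,0,0,1],[0,0,0,0,0,0,1]], "squeeze": 20}}

```text
clock: 59.9
position: [0.4219, 0.3278, 0.0464]
ee_rot: [-0.354, 0.57, 0.679, 0.297]
contact_force: [0.4, -1.1, 5.1]
width: 0.0627
gripper_force: 44.0
```

{"api": "servo_tool", "payload": {"increments": [[0,0,0,0,0,0,-0.5],[0,0,0,0,0,0,-0.7],[0,0,0,0,0,0,-0.9],[0,0,0,0,0,0,-1],[0,0,0,0,0,0,-1]]}}

```text
clock: 60.4
position: [0.4216, 0.3274, 0.0453]
ee_rot: [-0.354, 0.57, 0.68, 0.296]
contact_force: [0.0, -1.0, 0.9]
width: 0.0854
gripper_force: 0.0
```

{"api": "servo_tool", "payload": {"increments": [[0,0,-0.5,0,0,0,-1],[0,0,-1,0,0,0,-1],[0,0,-1.5,0,0,0,-1],[0,0,-2,0,0,0,-1],[0,0,-2,0,0,0,-1]]}}

```text
clock: 60.9
position: [0.432, 0.2696, 0.0867]
ee_rot: [-0.353, 0.57, 0.68, 0.297]
contact_force: [-0.3, 0.1, 0.3]
width: 0.0853
gripper_force: 0.0
```

{"api": "servo_tool", "payload": {"increments": [[0,0,-3,0,0,0,-1],[1,0,-4,0,0,0,-1],[2,0,-4,0,0,0,-1],[4,0,-4,0,0,0,-1],[4,0,-3,0,0,0,-1]]}}

```text
clock: 61.4
position: [0.4464, 0.1868, 0.2747]
ee_rot: [-0.353, 0.572, 0.679, 0.296]
contact_force: [1.5, 0.7, -0.1]
width: 0.0854
gripper_force: 0.0
```

{"api": "servo_tool", "payload": {"increments": [[3,0,-4,0,0,0,-1],[3,0,-4,0,0,0,-1],[2,0,-4,0,0,0,-1],[1,0,-4,0,0,0,-1],[0,0,0,0,0,0,-1]]}}

```text
clock: 61.9
position: [0.461, 0.1079, 0.4417]
ee_rot: [-0.349, 0.571, 0.681, 0.298]
contact_force: [-0.4, 0.9, -0.5]
width: 0.0851
gripper_force: 0.0
```

```bash
cat > fin.py <<'E'
from pour import *
from cup import cupfit
import sys
I=snap(sys.argv[1]); go([0,0,0]); cupfit([.423,.319])
for n in("side","top"):
    for d in finder.tip_of("ball1",n): print(n,np.round(d['at']),round(d['p'],2),onz(n,d['at'],.018).round(3))
    h=cv2.cvtColor(I[n],cv2.COLOR_RGB2HSV); m=(((h[...,0]<6)|(h[...,0]>172))&(h[...,1]>190)&(h[...,2]>70)).astype(np.uint8)
    k,_,st,ce=cv2.connectedComponentsWithStats(m); print("red",n,[(c.round().tolist(),int(s[4])) for c,s in zip(ce[1:],st[1:]) if s[4]>5])
M=np.zeros((600,800,3),np.uint8); s=I["side"][:,:,::-1];t=I["top"][:,:,::-1]
M[:300,:300]=cv2.resize(s[290:390,285:385],(300,300)); M[:300,300:500]=cv2.resize(s[400:480,250:303],(200,300)); M[:300,500:800]=cv2.resize(s[130:280,265:415],(300,300))
M[300:,:800]=cv2.resize(t[180:345,120:340],(800,300)) if 0 else cv2.resize(t[180:330,120:450],(800,300)); cv2.imwrite("pics/fin_%s.png"%sys.argv[1],M)
E
python3 fin.py f1
```

```text
t 62.0 pos [0.4597 0.1099 0.4383] yaw 99.9 w 0.0852 F [0.3 0.8 0.2] g 0.0 q1,q6 [-27. -29.]
  shift [-37.53 -47.18  22.83] rot [  0.   -54.86  -0.  ] tilt from down 54.86
side none
cup top [0.4242 0.3194] 0.92 0.32
side [324. 316.] 0.63 [0.475 0.049 0.018]
side [342. 318.] 0.58 [0.439 0.038 0.018]
side [308. 325.] 0.53 [0.494 0.084 0.018]
side [307. 342.] 0.5 [0.477 0.12  0.018]
red side [([325.0, 314.0], 59), ([343.0, 316.0], 55), ([312.0, 326.0], 60), ([307.0, 340.0], 27)]
top [349. 212.] 0.67 [ 0.628 -0.175  0.018]
top [233. 267.] 0.41 [0.479 0.119 0.018]
top [265. 284.] 0.36 [0.438 0.035 0.018]
red top [([231.0, 266.0], 7), ([267.0, 284.0], 9)]
```

{"api": "servo_tool", "payload": {"increments": [[-2.5,0,-3.5,0,0,0,-1],[-2.5,0,-3.5,0,0,0,-1],[-2.5,0,-3.5,0,0,0,-1],[-2.5,0,-3.5,0,0,0,-1],[-2.5,0,-3.5,0,0,0,-1]]}}

```text
clock: 62.7
position: [0.4973, -0.1016, 0.4355]
ee_rot: [-0.355, 0.57, 0.679, 0.296]
contact_force: [-0.2, -0.6, -0.3]
width: 0.0854
gripper_force: 0.0
```

{"api": "servo_tool", "payload": {"increments": [[-2.5,0,-3.5,0,0,0,-1],[-2.5,0,-3.5,0,0,0,-1],[-2.5,0,-3.5,0,0,0,-1],[0,0,0,0,0,0,-1],[0,0,0,0,0,0,-1]]}}

```text
clock: 63.2
position: [0.5201, -0.2284, 0.4334]
ee_rot: [-0.355, 0.57, 0.679, 0.297]
contact_force: [0.7, -0.4, 0.4]
width: 0.0853
gripper_force: 0.0
```

```bash
python3 fin.py f2
```

```text
t 63.3 pos [ 0.5197 -0.2267  0.4351] yaw 100.0 w 0.0855 F [ 0.6  1.5 -0.9] g 0.0 q1,q6 [-47. -38.]
  shift [-17.7  -47.17  50.69] rot [-6.000e-02 -5.506e+01  3.000e-02] tilt from down 55.06
cup side [0.4233 0.3193] 0.86 0.3
cup top [0.4238 0.3201] 0.64 0.16
side [307. 344.] 0.57 [0.475 0.123 0.018]
side [310. 325.] 0.54 [0.49  0.083 0.018]
side [345. 316.] 0.44 [0.437 0.029 0.018]
side [323. 314.] 0.42 [0.478 0.047 0.018]
red side [([325.0, 314.0], 58), ([343.0, 316.0], 57), ([312.0, 326.0], 61), ([307.0, 340.0], 29)]
top [367. 218.] 0.56 [ 0.614 -0.222  0.018]
top [249. 266.] 0.55 [0.483 0.078 0.018]
top [264. 272.] 0.45 [0.468 0.039 0.018]
top [265. 280.] 0.43 [0.448 0.036 0.018]
top [234. 266.] 0.42 [0.482 0.118 0.018]
red top [([248.0, 264.0], 21), ([233.0, 268.0], 9), ([262.0, 268.0], 20), ([267.0, 282.0], 21)]
```

View pics/fin_f2.png

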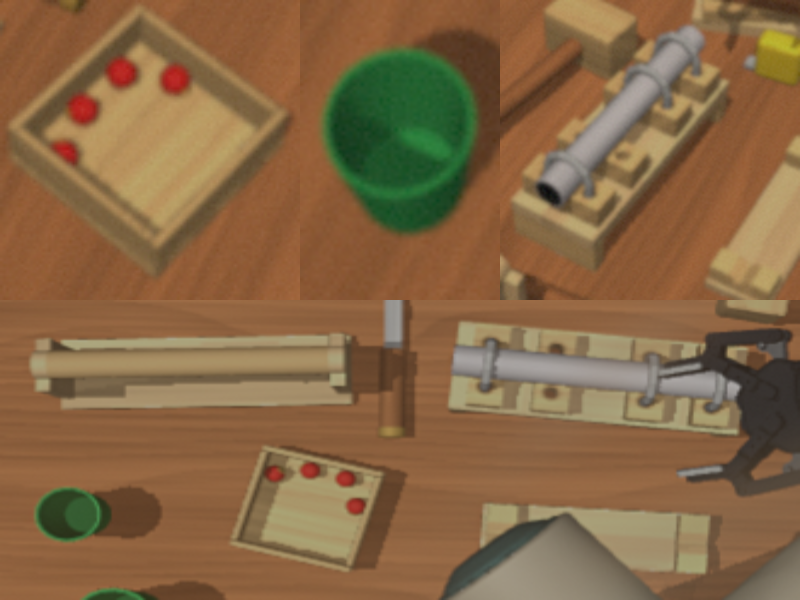

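The last picture shows four balls in the tray, the cup empty and upright, and three U-bolts over the centred tube. The stand is empty and nothing else has moved.

```bash
python3 -c "
from rig import manip
print(manip.sign_off())"
```

```text
the job is handed in; nothing more can be done
None
```

The job is done and handed in: the tube lies centred in the saddles, all three U-bolts are home (saddles 1, 3 and 4), all four ball knobs are in the tray, and the empty cup stands upright on the bench.

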